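# Build two V-block tube rests and load them for tacking

### The job

Set up the two tube rests for tack welding. On the blue base plate stack the dark steel riser block, on it the blue V-block, and lay the light bottom bracket shell in its groove; on the yellow base plate set the yellow V-block and lay the short thick dark tube in its groove. Keep every part centred on the one below, flat and fully seated, with each tube lying along its groove and about equally far out at both ends, and let go of everything.

Things in the scene. Friction and masses are not known exactly. Their poses are not given: they have to be found in the camera images.
- hose_foot (a point): Not to be handled: the point on the table top straight below a thick grey extraction hose, 130 mm diameter, that hangs down from above and is solid; its lower end is 590 mm above this point and never moves. Keep the arm and wrist clear of it, above all in the first move across the table: pass it low or on the robot's side.
- blue_base: Round blue base plate, 92 mm diameter, 12 mm thick, bolted to the table (does not move), with four small dark screw heads near its rim. Origin at the centre of its underside on the table; its flat top is 12 mm above the origin.
- yellow_base: Round yellow base plate, otherwise the same as the blue one: 92 mm diameter, 12 mm thick, bolted to the table. Origin at the centre of its underside; its flat top is 12 mm above the origin.
- riser: Loose square riser block of dark steel, 54 x 54 mm, 32 mm high, flat top marked with five black hole spots; mass about 0.4 kg. Origin at the centre of its underside, z up, x and y normal to its sides.
- blue_vblock: Loose blue V-block, a blue-painted block 44 mm (x) x 50 mm (y) x 36 mm high, with bare steel groove faces; mass about 0.3 kg. Origin at the centre of its underside, z up. The 90-degree V groove runs along its x axis, across the full 44 mm, open upward: 34 mm wide at the top, 17 mm deep (bottom of the groove 19 mm above the origin). The flat outer sides 50 mm apart (normal to y) can be gripped from above. The light shell lies in this one.
- yellow_vblock: Loose yellow V-block, a yellow-painted block 44 mm (x) x 50 mm (y) x 36 mm high, with bare steel groove faces; mass about 0.3 kg. Origin at the centre of its underside, z up. The 90-degree V groove runs along its x axis, across the full 44 mm, open upward: 34 mm wide at the top, 17 mm deep (bottom of the groove 19 mm above the origin). The flat outer sides 50 mm apart (normal to y) can be gripped from above. The dark tube lies in this one.
- shell: Loose light-grey bottom bracket shell: a short thick tube, 40 mm diameter, 68 mm long, lying on its side; about 0.14 kg. It can roll. Its length runs along its own y axis; the origin is on its lower surface as built and turns with it as it rolls, so use point shell_mid for position.
- shell_mid (a point): Middle of the light shell, on its centre line (20 mm above the table at the start). When seated in the V groove its centre line is 47 mm above the V-block's underside, 11 mm above the V-block's top edges.
- dark_tube: Loose dark blue-black offcut of tube, 38 mm diameter, 70 mm long, lying on its side; about 0.12 kg. It can roll. Its length runs along its own y axis; the origin turns with it as it rolls, so use point dark_tube_mid for position.
- dark_tube_mid (a point): Middle of the dark tube, on its centre line (19 mm above the table at the start). When seated in the V groove its centre line is 46 mm above the V-block's underside, 10 mm above the V-block's top edges.
Things that resemble listed ones, but are neither listed nor needed, are in the scene too. There is more than one size of the yellow_vblock; the job needs the larger.

How it is judged:
By the outcome, as a careful person would: the job done as asked, in the order asked, and still so for the second after the job is handed in, with the robot touching nothing.
It also fails if it takes over 141 s, if anything falls off the work surface, if the arm or the gripper's body presses on something with over 40 N, if the wrist force passes 120 N, or if a joint passes its speed limit or range.

### The arm

A 6-joint arm with a two-finger parallel gripper is mounted at the origin on a cart in front of the work surface, level with it; the furniture and walls round the work are solid. World frame = base frame: x ahead of the robot, y to its left, z up, the work surface at z = 0. Lengths are in m, angles in rad, forces in N, time in s.
With the tool pointing down it reaches from about 0.35 to 1 m from the base axis. Payload 7.1 kg.
Tool frame: the origin (TCP) lies on the centre line of the jaws, within the pads' length; the fingertips stand 17 mm ahead of it and the grasp point (between the pads) lies 2 mm behind it; z points along the fingers, y is the line along which they close (so a half turn about z gives the same grasp; the last joint's range is limited). The gripper opens to 85 mm and grips with 20 to 120 N. Pads are 22 mm wide; open, the fingers measure 114 mm over their backs; the gripper's body (76 mm by 85 mm) begins 54 mm behind the grasp point. The pads swing forward as they close: fully open they stand 13 mm farther back than shut.
Start: joints at [1.252, 0.423, 1.63, -0, 1.089, -0.019], TCP at [0.185, 0.597, 0.248] pointing down, gripper open.
Joint ranges: [-3, 3], [-0.9, 2.11], [0.09, 2.58], [-1.31, 4.45], [0.11, 2.69], [-2.54, 2.54]. Speed limits (rad/s): [2.39, 2.39, 3.01, 3.14, 3.14, 3.14].

### API

Orientations are given as a 3x3 rotation matrix whose columns are the frame's x, y, z axes.
In Python, from cell import r gives the robot as it stands.
- The arm moves only by the tool jog_arm, never from a script. Its argument "plan" is a list of rows, each an object of numbers: "gripper": the finger opening in m, from 0 to 0.0854; "tx", "ty", "tz": the shift along the tool's x, y, z in m; "wx", "wy", "wz": the turn, a rotation vector about the tool's x, y, z in degrees. A call has 1 to 20 rows; each row is the pose to reach, as a shift and turn from the pose commanded when the call began, along the tool's axes at that moment; what a row does not reach only later rows make up. A row lasts 1/8 s, in which the tool goes at most 62.5 mm and 10.7 degrees, less where a joint would pass 70% of its speed; a pose out of reach is approached as far as the arm can. A call with a gripper value outside its range is refused whole. The fingers move at their own pace and stop on an object; the grip force is fixed at half the most. Time passes only in rows, so rows that repeat a pose let the fingers close. It gives the time, the measured TCP pose, the force, the opening and the grip force at its end, in the units of the state.
- r.state(): the state, without advancing time (a new reading comes with each control period).
- r.capture(name): name is "scene" or "top" or "wrist"; returns the picture (400x640x3 uint8, blue, green, red); there is no depth.
- r.camera_model(name): a dict with "fx", "fy", "cx", "cy" (pixels), "R" (3x3) and "t" (3): a world point X has camera coordinates R X + t. Camera axes: x right, y down, z forward; pixel columns grow to the right and rows downward; lengths in m; the calibration is good to about 2 mm. A picture is of the moment at which its call begins: read the wrist's pose just before it. camera_model takes no time and is no camera call; for the wrist camera it gives the pose at the moment of the call.
- r.close_job(): hands the job in; it is judged then, once.
Trained networks look in the newest picture that a camera, given by its name, has taken for a name from the list of things; names that differ only in an ending like _2 or _b are one class to them, and where a whole thing is asked for, a point or a joint stands for the part that bears it (a point fixed in the world has none). Each returns a list of dicts, best first, with "score" (0 to 1); they miss things now and then, are a little off and sometimes report something else, mostly with a low value. They report only what shows in the picture. A call takes as long as a camera call. They do not tell look-alikes from the thing itself.
- r.look_for(camera, name): "at" ([x, y, z] in m, in world coordinates, good to about 4 mm: the middle of the surface that is visible of it).
- r.cut_out(camera, name): "pixels" (400x640 bool, what is visible of it).
- r.landmark_of(camera, name): "at" ([x, y, z] in m, in world coordinates, good to about 4 mm: a listed point, or the origin of a listed thing).
The state is a dict: "t": time; "qpos": joint angles; "joint_vel": joint speeds; "joint_torque": joint torques, N m; "tcp_pos": TCP position; "orientation": TCP orientation; "ft_force": force on the tool from outside, world axes, zero at the start; "wrist_torque": the same for the moment, N m; "gripper_width": finger opening in m; "grasp_force": force on a finger pad.
Only numpy, scipy, OpenCV 4.12 (cv2) and the standard library are available. Lean on these libraries where they do the work, as an engineer would, in place of code of your own. Each camera call takes 0.05 s, during which the arm holds its last target. There are 200 camera calls.

## Working session

There is one attempt and no reset: what is moved stays moved. The work goes in short steps, Python scripts to look and compute and a tool call to move; the robot and the scene stay as the last step left them, time stands still between calls to the robot, and variables do not carry over. Pictures are saved under pics/ and viewed, at most 14 in all, crops included, and the job is handed in when it is done.

Besides the shell and the picture viewer there is one more tool, called after "Call:" by a JSON object that holds its "api" and its "payload". jog_arm: Moves the arm, as the interface text tells. Its arguments: {"type":"object","properties":{"plan":{"type":"array","items":{"type":"object","properties":{"gripper":{"type":"number"},"tx":{"type":"number"},"ty":{"type":"number"},"tz":{"type":"number"},"wx":{"type":"number"},"wy":{"type":"number"},"wz":{"type":"number"}}}}},"required":["plan"]}

```bash
ls; mkdir -p pics
python3 - <<'E'
from cell import r
import cv2,numpy as np
np.set_printoptions(precision=3,suppress=True)
for c in ("scene","top"):
    cv2.imwrite(f"pics/{c}0.png",r.capture(c))
    m=r.camera_model(c);print(c,m['fx'],-np.array(m['R']).T@m['t'])
    for n in "hose_foot blue_base yellow_base riser blue_vblock yellow_vblock shell_mid dark_tube_mid".split():
        print(n,[(np.round(d['at'],3).tolist(),round(d['score'],2)) for d in r.landmark_of(c,n)])
s=r.state();print(s['t'],s['orientation'],s['tcp_pos'])
E
```

```text
pics
scene 495.649754121427 [-0.07  -0.743  1.052]
hose_foot [([0.554, -0.289, -0.001], 0.87), ([0.437, 0.029, -0.002], 0.66)]
blue_base [([0.624, 0.032, 0.002], 0.76), ([0.5, -0.105, -0.002], 0.36)]
yellow_base [([0.629, -0.15, 0.003], 0.86)]
riser [([0.438, 0.031, 0.001], 0.86)]
blue_vblock [([0.499, -0.103, -0.005], 0.56)]
yellow_vblock [([0.634, 0.211, -0.001], 0.71), ([0.555, -0.288, -0.002], 0.61), ([0.574, 0.28, -0.0], 0.53), ([0.626, -0.149, 0.002], 0.29)]
shell_mid [([0.467, -0.373, 0.014], 0.66)]
dark_tube_mid [([0.44, -0.216, 0.02], 0.66)]
top 372.27932834168234 [ 0.462 -0.061  0.929]
hose_foot [([0.554, -0.293, -0.003], 0.9)]
blue_base [([0.62, 0.032, -0.003], 0.56)]
yellow_base [([0.625, -0.148, 0.002], 0.64)]
riser [([0.441, 0.031, 0.0], 0.81), ([0.469, -0.375, 0.019], 0.23)]
blue_vblock [([0.501, -0.1, -0.0], 0.58)]
yellow_vblock [([0.575, 0.281, 0.004], 0.81), ([0.635, 0.214, 0.005], 0.62)]
shell_mid [([0.467, -0.372, 0.02], 0.97), ([0.628, -0.149, 0.002], 0.2)]
dark_tube_mid [([0.445, -0.218, 0.022], 0.89)]
0.9 [[-0.955  0.295  0.   ]
 [ 0.295  0.955  0.   ]
 [-0.     0.    -1.   ]] [0.185 0.597 0.248]
```

View pics/scene0.png

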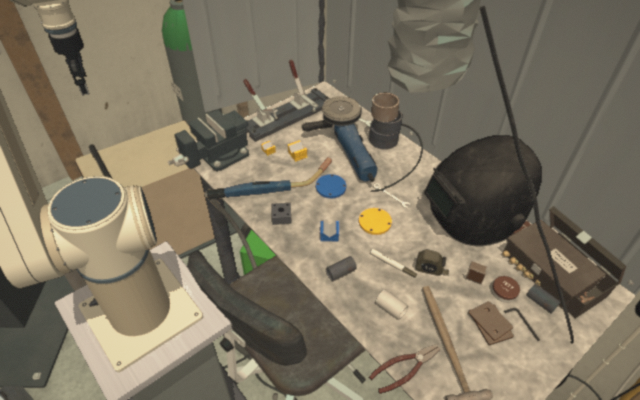

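View pics/top0.png

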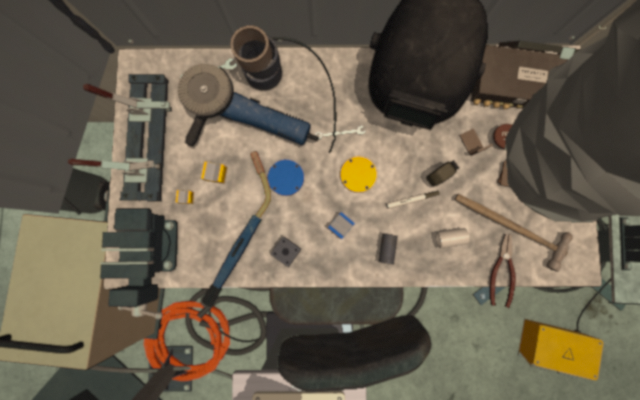

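The scene shows the larger yellow V-block at scene (297,150) / top (213,172), which is about (0.635, 0.212). The riser is at top (286,250), the blue V-block at (340,225), the dark tube at (388,248) and the light shell at (451,238). The hose hangs at top right. Next I'll write a helper and find coarse yaws.

```bash
cat > h.py <<'E'
from cell import r
import cv2,numpy as np
np.set_printoptions(precision=4,suppress=True)
def cam(c):
    m=r.camera_model(c); return m,np.array(m['R']),np.array(m['t'])
def back(c,px,z):
    "pixels (n,2) -> world points at height z"
    m,R,t=cam(c); px=np.atleast_2d(px).astype(float)
    d=np.c_[(px[:,0]-m['cx'])/m['fx'],(px[:,1]-m['cy'])/m['fy'],np.ones(len(px))]@R
    C=-R.T@t; return C+d*((z-C[2])/d[:,2])[:,None]
def go(x,y,z,a=None):
    "print shift/turn to tcp x,y,z with tool x axis at world angle a (deg), mod 180 not applied"
    s=r.state(); O=np.array(s['orientation']); d=O.T@(np.array([x,y,z])-s['tcp_pos'])
    an=np.degrees(np.arctan2(O[1,0],O[0,0])); w=0 if a is None else (an-a+180)%360-180
    print('go',np.round(d,4),'wz',round(w,2),'rows',int(np.ceil(max(np.linalg.norm(d)/.0625,abs(w)/10.7))), 'a now',round(an,2),'tilt',np.round(O[2],4))
def rect(c,name,z,near=None):
    best=None
    for d in r.cut_out(c,name):
        k=np.asarray(d['pixels']).astype(np.uint8)
        cs=cv2.findContours(k,cv2.RETR_EXTERNAL,cv2.CHAIN_APPROX_NONE)[0]
        p=max(cs,key=len)[:,0]
        w=back(c,p,z)[:,:2]
        (cx,cy),(a,b),th=cv2.minAreaRect((w*1000).astype(np.float32))
        print(name,round(d['score'],2),'ctr',round(cx,1),round(cy,1),'size',round(a,1),round(b,1),'deg of first',round(th,1),'px',p.min(0),p.max(0))
E
python3 - <<'E'
from h import *
r.capture("top")
for n,z in [("riser",.032),("blue_vblock",.036),("yellow_vblock",.036),("shell",.02),("dark_tube",.019)]: rect("top",n,z)
m,R,t=cam("wrist");s=r.state();O=np.array(s['orientation'])
print('cam in tool',O.T@(-R.T@t-s['tcp_pos']),'\n',(R@O).T,m['fx'])
go(.40,.03,.28,90)
E
```

```text
riser 0.88 ctr 436.3 31.5 size 51.2 52.5 deg of first 53.1 px [271 238] [298 265]
blue_vblock 0.79 ctr 499.0 -103.2 size 42.8 49.4 deg of first 48.8 px [330 213] [353 238]
yellow_vblock 0.78 ctr 570.1 276.1 size 44.1 31.7 deg of first 89.7 px [175 190] [193 203]
yellow_vblock 0.67 ctr 628.8 206.0 size 59.8 46.9 deg of first 80.1 px [201 162] [226 183]
shell 0.6 ctr 467.3 -372.2 size 39.0 79.3 deg of first 8.6 px [436 228] [468 247]
shell 0.3 ctr 442.1 -215.0 size 37.9 70.7 deg of first 82.7 px [379 234] [396 264]
dark_tube 0.84 ctr 442.7 -215.9 size 38.6 68.8 deg of first 80.6 px [379 234] [396 263]
cam in tool [ 0.0824 -0.0005 -0.1241] 
 [[-0.0012 -0.9477 -0.3192]
 [ 1.     -0.0011 -0.0003]
 [-0.0001 -0.3192  0.9477]] 310.27463357412813
go [-0.3733 -0.4782 -0.0317] wz 72.82 rows 10 a now 162.82 tilt [-0.  0. -1.]
```

Call:
{"api": "jog_arm", "payload": {"plan": [{"gripper":0.085,"tz":-0.05,"tx":-0.03,"ty":-0.03},{"gripper":0.085,"tx":-0.408,"ty":-0.466,"tz":-0.03,"wz":109.7},{"gripper":0.085,"tx":-0.408,"ty":-0.466,"tz":-0.03,"wz":109.7},{"gripper":0.085,"tx":-0.408,"ty":-0.466,"tz":-0.03,"wz":109.7},{"gripper":0.085,"tx":-0.408,"ty":-0.466,"tz":-0.03,"wz":109.7},{"gripper":0.085,"tx":-0.408,"ty":-0.466,"tz":-0.03,"wz":109.7},{"gripper":0.085,"tx":-0.408,"ty":-0.466,"tz":-0.03,"wz":109.7},{"gripper":0.085,"tx":-0.408,"ty":-0.466,"tz":-0.03,"wz":109.7},{"gripper":0.085,"tx":-0.408,"ty":-0.466,"tz":-0.03,"wz":109.7},{"gripper":0.085,"tx":-0.408,"ty":-0.466,"tz":0.1,"wz":109.7},{"gripper":0.085,"tx":-0.408,"ty":-0.466,"tz":0.1,"wz":109.7},{"gripper":0.085,"tx":-0.408,"ty":-0.466,"tz":0.1,"wz":109.7},{"gripper":0.085,"tx":-0.408,"ty":-0.466,"tz":0.1,"wz":109.7},{"gripper":0.085,"tx":-0.408,"ty":-0.466,"tz":0.1,"wz":109.7},{"gripper":0.085,"tx":-0.408,"ty":-0.466,"tz":0.1,"wz":109.7},{"gripper":0.085,"tx":-0.408,"ty":-0.466,"tz":0.1,"wz":109.7}]}}

```text
schema error: expected keys gripper, tx, ty, tz, wx, wy, wz
```

Run:
```python
from h import *
cv2.imwrite("pics/w1.png",r.capture("wrist"))
rect("wrist","riser",.032)
print([(np.round(d['at'],4),d['score']) for d in r.landmark_of("wrist","riser")])
s=r.state();print(s['t'],s['tcp_pos']);go(.438,.031,.03,53.1)
```

```text
[]
1.35 [0.1846 0.5971 0.2483]
go [-0.4093 -0.466   0.2183] wz 109.72 rows 11 a now 162.82 tilt [-0.  0. -1.]
```

View pics/w1.png

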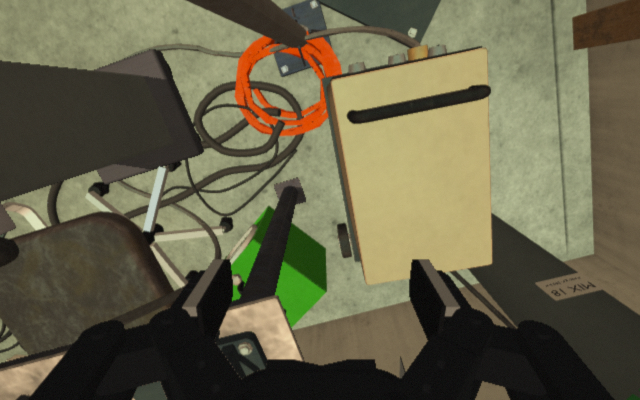

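The move was refused because every row needs all the keys. The picture only shows the start view, off the table.

Call:
{"api": "jog_arm", "payload": {"plan": [{"gripper":0.085,"tx":-0.03,"ty":-0.03,"tz":-0.05,"wx":0,"wy":0,"wz":0},{"gripper":0.085,"tx":-0.409,"ty":-0.466,"tz":-0.03,"wx":0,"wy":0,"wz":109.7},{"gripper":0.085,"tx":-0.409,"ty":-0.466,"tz":-0.03,"wx":0,"wy":0,"wz":109.7},{"gripper":0.085,"tx":-0.409,"ty":-0.466,"tz":-0.03,"wx":0,"wy":0,"wz":109.7},{"gripper":0.085,"tx":-0.409,"ty":-0.466,"tz":-0.03,"wx":0,"wy":0,"wz":109.7},{"gripper":0.085,"tx":-0.409,"ty":-0.466,"tz":-0.03,"wx":0,"wy":0,"wz":109.7},{"gripper":0.085,"tx":-0.409,"ty":-0.466,"tz":-0.03,"wx":0,"wy":0,"wz":109.7},{"gripper":0.085,"tx":-0.409,"ty":-0.466,"tz":-0.03,"wx":0,"wy":0,"wz":109.7},{"gripper":0.085,"tx":-0.409,"ty":-0.466,"tz":-0.03,"wx":0,"wy":0,"wz":109.7},{"gripper":0.085,"tx":-0.409,"ty":-0.466,"tz":0.1,"wx":0,"wy":0,"wz":109.7},{"gripper":0.085,"tx":-0.409,"ty":-0.466,"tz":0.1,"wx":0,"wy":0,"wz":109.7},{"gripper":0.085,"tx":-0.409,"ty":-0.466,"tz":0.1,"wx":0,"wy":0,"wz":109.7},{"gripper":0.085,"tx":-0.409,"ty":-0.466,"tz":0.1,"wx":0,"wy":0,"wz":109.7},{"gripper":0.085,"tx":-0.409,"ty":-0.466,"tz":0.1,"wx":0,"wy":0,"wz":109.7},{"gripper":0.085,"tx":-0.409,"ty":-0.466,"tz":0.1,"wx":0,"wy":0,"wz":109.7}]}}

```text
t: 3.22
tcp_pos: [0.4384, 0.0318, 0.1497]
orientation: [[0.599, 0.801, 0.003], [0.801, -0.599, 0.0], [0.002, 0.002, -1.0]]
ft_force: [0.5, 1.1, -0.5]
gripper_width: 0.0853
grasp_force: 0.0
```

Run:
```python
from h import *
cv2.imwrite("pics/w2.png",r.capture("wrist"))
rect("wrist","riser",.032)
print([(np.round(d['at'],4),d['score']) for d in r.landmark_of("wrist","riser")])
s=r.state();print(s['t'],s['tcp_pos'],s['qpos']);go(.438,.031,.03,53.1)
```

```text
riser 0.62 ctr 439.3 33.5 size 59.3 53.5 deg of first 55.0 px [287 161] [353 230]
[(array([ 0.4386,  0.03  , -0.0023]), 0.88)]
3.375 [0.4381 0.0316 0.1493] [0.045  0.3159 2.1006 0.     0.723  0.6874]
go [-0.0007  0.0001  0.1193] wz 0.09 rows 2 a now 53.19 tilt [ 0.0013  0.0015 -1.    ]
```

View pics/w2.png

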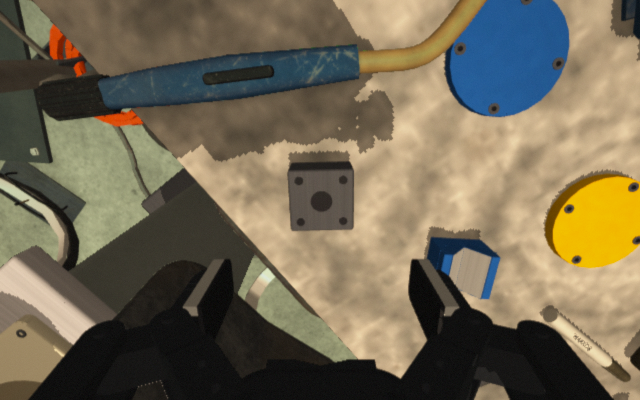

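The riser is ahead of the jaws with its centre hole at (321,201), nearly square to the gripper. The blue base (507,50) and yellow base (597,220) are also in view.

Run:
```python
from h import *
P=back("wrist",[[289,172],[353,170],[354,228],[292,231],[321,201]],.032);print(P)
for i in range(4):
    d=(P[(i+1)%4]-P[i])[:2]; print(np.linalg.norm(d),np.degrees(np.arctan2(d[1],d[0]))%90)
c=P[:4].mean(0); print(c)
go(c[0],c[1],.022,53.1)
r.capture("wrist")
for n in("blue_base","yellow_base"):
    print(n,[(np.round(d['at'],4),d['score']) for d in r.landmark_of("wrist",n)]); rect("wrist",n,.012)
r.capture("top")
for n in("blue_base","yellow_base"): rect("top",n,.012)
```

```text
[[ 0.4317  0.0652  0.032 ]
 [ 0.4735  0.0358  0.032 ]
 [ 0.4453 -0.0059  0.032 ]
 [ 0.4015  0.0235  0.032 ]
 [ 0.4375  0.0303  0.032 ]]
0.05104371952625329 54.945678557372084
0.050393000961769456 55.99204342289484
0.052733296990629314 56.12710926133707
0.051477456336923466 54.10184509584409
[0.438  0.0296 0.032 ]
go [-0.0018  0.0009  0.1273] wz 0.09 rows 3 a now 53.19 tilt [ 0.0013  0.0015 -1.    ]
blue_base [(array([ 0.6212,  0.0327, -0.0017]), 0.66)]
blue_base 0.8 ctr 615.7 30.7 size 81.2 93.8 deg of first 53.1 px [445   0] [569 115]
yellow_base [(array([ 0.6263, -0.1477, -0.0017]), 0.8), (array([ 0.5545, -0.2901, -0.001 ]), 0.27)]
yellow_base 0.91 ctr 616.8 -141.4 size 96.1 81.9 deg of first 71.2 px [545 173] [639 267]
blue_base 0.93 ctr 619.5 32.9 size 93.0 92.0 deg of first 45.1 px [266 160] [304 196]
blue_base 0.43 ctr 442.2 -217.0 size 38.7 71.8 deg of first 80.7 px [378 234] [397 264]
yellow_base 0.6 ctr 626.8 -147.9 size 91.4 91.8 deg of first 63.2 px [339 156] [376 192]
```

Call:
{"api": "jog_arm", "payload": {"plan": [{"gripper":0.085,"tx":-0.001,"ty":0.0005,"tz":0.06,"wx":0,"wy":0,"wz":-2.1},{"gripper":0.085,"tx":-0.001,"ty":0.0005,"tz":0.11,"wx":0,"wy":0,"wz":-2.1},{"gripper":0.085,"tx":-0.001,"ty":0.0005,"tz":0.129,"wx":0,"wy":0,"wz":-2.1},{"gripper":0.085,"tx":-0.001,"ty":0.0005,"tz":0.129,"wx":0,"wy":0,"wz":-2.1},{"gripper":0.04,"tx":-0.001,"ty":0.0005,"tz":0.129,"wx":0,"wy":0,"wz":-2.1},{"gripper":0.04,"tx":-0.001,"ty":0.0005,"tz":0.129,"wx":0,"wy":0,"wz":-2.1},{"gripper":0.04,"tx":-0.001,"ty":0.0005,"tz":0.129,"wx":0,"wy":0,"wz":-2.1},{"gripper":0.04,"tx":-0.001,"ty":0.0005,"tz":0.129,"wx":0,"wy":0,"wz":-2.1},{"gripper":0.04,"tx":-0.001,"ty":0.0005,"tz":0.129,"wx":0,"wy":0,"wz":-2.1},{"gripper":0.04,"tx":-0.001,"ty":0.0005,"tz":0.129,"wx":0,"wy":0,"wz":-2.1}]}}

```text
t: 5.03
tcp_pos: [0.4382, 0.0301, 0.0206]
orientation: [[0.571, 0.821, 0.002], [0.821, -0.571, 0.0], [0.001, 0.002, -1.0]]
ft_force: [-0.7, 0.8, 6.5]
gripper_width: 0.0532
grasp_force: 63.7
```

Run:
```python
from h import *
s=r.state();print(s['t'],s['tcp_pos'],s['gripper_width'],s['grasp_force'],s['ft_force']);go(.6205,.0325,.12,55.3)
```

```text
5.025 [0.4382 0.0301 0.0206] 0.053151053283211354 63.73945713043213 [-0.7006  0.7896  6.5114]
go [ 0.1061  0.1485 -0.099 ] wz -0.09 rows 4 a now 55.21 tilt [ 0.0014  0.0017 -1.    ]
```

Call:
{"api": "jog_arm", "payload": {"plan": [{"gripper":0.04,"tx":0,"ty":0,"tz":-0.05,"wx":0,"wy":0,"wz":0},{"gripper":0.04,"tx":0.02,"ty":0.03,"tz":-0.08,"wx":0,"wy":0,"wz":0},{"gripper":0.04,"tx":0.05,"ty":0.075,"tz":-0.08,"wx":0,"wy":0,"wz":0},{"gripper":0.04,"tx":0.08,"ty":0.115,"tz":-0.08,"wx":0,"wy":0,"wz":0},{"gripper":0.04,"tx":0.106,"ty":0.1485,"tz":-0.08,"wx":0,"wy":0,"wz":0},{"gripper":0.04,"tx":0.106,"ty":0.1485,"tz":-0.06,"wx":0,"wy":0,"wz":0},{"gripper":0.04,"tx":0.106,"ty":0.1485,"tz":-0.06,"wx":0,"wy":0,"wz":0},{"gripper":0.04,"tx":0.106,"ty":0.1485,"tz":-0.06,"wx":0,"wy":0,"wz":0}]}}

```text
t: 6.02
tcp_pos: [0.6185, 0.0323, 0.0792]
orientation: [[0.57, 0.821, -0.002], [0.821, -0.57, -0.0], [-0.001, -0.001, -1.0]]
ft_force: [0.6, -0.3, -3.9]
gripper_width: 0.0527
grasp_force: 66.6
```

Run:
```python
from h import *
cv2.imwrite("pics/w3.png",r.capture("wrist"))
s=r.state();print(s['t'],s['tcp_pos'],s['gripper_width'],s['grasp_force'],s['ft_force']);go(.6205,.0325,.0335,55.3)
```

```text
6.075 [0.619  0.0324 0.0796] 0.05284428204725163 66.58745527267456 [ 0.0376  0.6502 -4.2604]
go [0.001  0.0012 0.0461] wz -0.07 rows 1 a now 55.23 tilt [-0.0004 -0.0006 -1.    ]
```

View pics/w3.png

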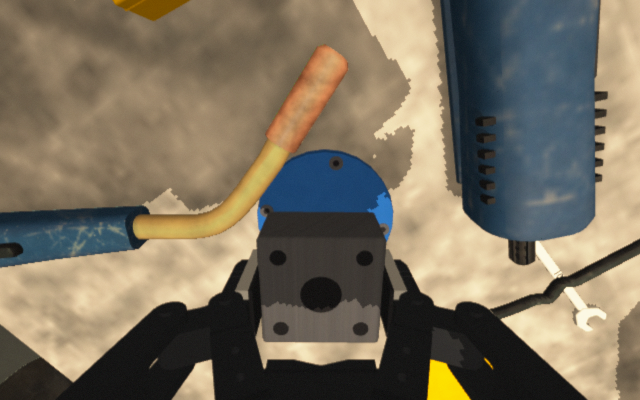

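The riser is held square, with its hole at (321,294). The blue base's rim shows behind it (columns 258–393, top row 150), so I'll fit its circle.

Run:
```python
from h import *
from scipy.optimize import least_squares
im=cv2.imread("pics/w3.png");hsv=cv2.cvtColor(im,cv2.COLOR_BGR2HSV)
m=cv2.inRange(hsv,(100,150,40),(125,255,255)); m[:, :240]=0;m[:,410:]=0;m[:140]=0
pts=[]
for c in range(290,392,3):
    y=np.nonzero(m[:,c])[0]
    if len(y): pts.append((c,y[0]))
for rr in range(160,215,4):
    x=np.nonzero(m[rr])[0]
    if len(x): pts.append((x[-1]+1,rr)); 
    if len(x) and rr>195: pts.append((x[0],rr))
w=back("wrist",pts,.012)[:,:2]
f=least_squares(lambda p:np.hypot(*(w-p).T)-.046,[.62,.032],loss='soft_l1',f_scale=.001)
print('base',f.x,np.abs(f.fun).mean(),len(pts))
s=r.state();zt=s['tcp_pos'][2]-.0206+.032
print('riser',back("wrist",[[321,294],[278,258],[365,258],[361,329],[280,329]],zt), s['tcp_pos'])
```

```text
base [0.622 0.033] 0.0004988327157294487 53
riser [[0.6195 0.0329 0.091 ]
 [0.615  0.0573 0.091 ]
 [0.6442 0.0369 0.091 ]
 [0.6237 0.0076 0.091 ]
 [0.5939 0.0283 0.091 ]] [0.619  0.0324 0.0796]
```

Call:
{"api": "jog_arm", "payload": {"plan": [{"gripper":0.04,"tx":0.0018,"ty":0.0018,"tz":0.03,"wx":0,"wy":0,"wz":0},{"gripper":0.04,"tx":0.0018,"ty":0.0018,"tz":0.042,"wx":0,"wy":0,"wz":0},{"gripper":0.04,"tx":0.0018,"ty":0.0018,"tz":0.0465,"wx":0,"wy":0,"wz":0},{"gripper":0.04,"tx":0.0018,"ty":0.0018,"tz":0.0475,"wx":0,"wy":0,"wz":0},{"gripper":0.04,"tx":0.0018,"ty":0.0018,"tz":0.0475,"wx":0,"wy":0,"wz":0},{"gripper":0.07,"tx":0.0018,"ty":0.0018,"tz":0.0475,"wx":0,"wy":0,"wz":0},{"gripper":0.07,"tx":0.0018,"ty":0.0018,"tz":0.0475,"wx":0,"wy":0,"wz":0},{"gripper":0.07,"tx":0.0018,"ty":0.0018,"tz":0.0475,"wx":0,"wy":0,"wz":0},{"gripper":0.07,"tx":0.0018,"ty":0.0018,"tz":0,"wx":0,"wy":0,"wz":0},{"gripper":0.085,"tx":0.0018,"ty":0.0018,"tz":-0.05,"wx":0,"wy":0,"wz":0},{"gripper":0.085,"tx":0.0018,"ty":0.0018,"tz":-0.07,"wx":0,"wy":0,"wz":0}]}}

```text
t: 7.45
tcp_pos: [0.6241, 0.0329, 0.1524]
orientation: [[0.57, 0.821, 0.005], [0.821, -0.57, 0.0], [0.003, 0.004, -1.0]]
ft_force: [-0.6, -0.6, -0.3]
gripper_width: 0.0847
grasp_force: 0.0
```

Run:
```python
from h import *
r.capture("wrist")
print([(np.round(d['at'],4),d['score']) for d in r.landmark_of("wrist","riser")]); rect("wrist","riser",.044)
s=r.state();print(s['t'],s['tcp_pos'],s['ft_force']);go(.500,-.102,.15,48.8)
```

```text
[(array([0.6235, 0.036 , 0.0117]), 0.62), (array([ 0.5019, -0.1057,  0.0001]), 0.33)]
riser 0.9 ctr 623.0 36.9 size 58.1 53.5 deg of first 54.0 px [284 163] [353 234]
7.6 [0.6227 0.0329 0.1497] [-0.6119 -0.0107 -1.3196]
go [-0.1808 -0.0239 -0.0005] wz 6.42 rows 3 a now 55.22 tilt [ 0.0009  0.0012 -1.    ]
```

Call:
{"api": "jog_arm", "payload": {"plan": [{"gripper":0.085,"tx":-0.06,"ty":-0.008,"tz":0,"wx":0,"wy":0,"wz":6.4},{"gripper":0.085,"tx":-0.12,"ty":-0.016,"tz":0,"wx":0,"wy":0,"wz":6.4},{"gripper":0.085,"tx":-0.181,"ty":-0.024,"tz":0,"wx":0,"wy":0,"wz":6.4},{"gripper":0.085,"tx":-0.181,"ty":-0.024,"tz":0,"wx":0,"wy":0,"wz":6.4},{"gripper":0.085,"tx":-0.181,"ty":-0.024,"tz":0,"wx":0,"wy":0,"wz":6.4},{"gripper":0.085,"tx":-0.181,"ty":-0.024,"tz":0,"wx":0,"wy":0,"wz":6.4}]}}

```text
t: 8.35
tcp_pos: [0.5001, -0.1014, 0.1487]
orientation: [[0.658, 0.753, -0.0], [0.753, -0.658, 0.0], [-0.0, -0.0, -1.0]]
ft_force: [0.7, 0.3, 0.7]
gripper_width: 0.0851
grasp_force: 0.0
```

Run:
```python
from h import *
im=r.capture("wrist");cv2.imwrite("pics/w4.png",cv2.resize(im[120:320,200:440],None,fx=3,fy=3))
rect("wrist","blue_vblock",.036)
print([(np.round(d['at'],4),d['score']) for d in r.landmark_of("wrist","blue_vblock")])
s=r.state();print(s['t'],s['tcp_pos']);go(.5,-.102,.03,48.8)
```

```text
blue_vblock 0.86 ctr 502.3 -100.6 size 51.8 50.4 deg of first 48.9 px [291 167] [354 228]
[(array([ 0.5004, -0.1051,  0.0001]), 0.67)]
8.5 [ 0.5    -0.1013  0.149 ]
go [-0.0005  0.0004  0.119 ] wz 0.11 rows 2 a now 48.91 tilt [-0.0001 -0.0002 -1.    ]
```

View pics/w4.png

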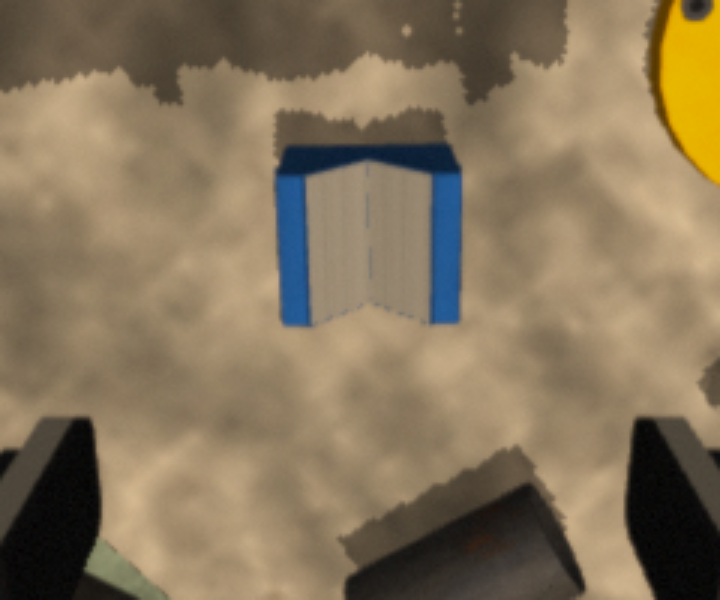

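The groove runs along tool x between the jaws. The top corners in full-picture pixels are (292,179), (354,178), (353,228) and (294,229).

Run:
```python
from h import *
P=back("wrist",[[292,178.7],[354,177.7],[353,227.7],[294,228.7]],.036)
for i in range(4):
    d=(P[(i+1)%4]-P[i])[:2]; print(np.linalg.norm(d),np.degrees(np.arctan2(d[1],d[0]))%90)
c=P[:4].mean(0); print(c)
go(c[0],c[1],.022,48.8)
```

```text
0.04892794241560189 49.80868396556853
0.04297817354176743 49.70364674238277
0.04918042549961151 49.922711398482846
0.043077250930162674 49.36819329372195
[ 0.4998 -0.1047  0.036 ]
go [-0.0027  0.002   0.127 ] wz 0.11 rows 3 a now 48.91 tilt [-0.0001 -0.0002 -1.    ]
```

Call:
{"api": "jog_arm", "payload": {"plan": [{"gripper":0.085,"tx":-0.0027,"ty":0.002,"tz":0.06,"wx":0,"wy":0,"wz":-0.8},{"gripper":0.085,"tx":-0.0027,"ty":0.002,"tz":0.11,"wx":0,"wy":0,"wz":-0.8},{"gripper":0.085,"tx":-0.0027,"ty":0.002,"tz":0.128,"wx":0,"wy":0,"wz":-0.8},{"gripper":0.085,"tx":-0.0027,"ty":0.002,"tz":0.128,"wx":0,"wy":0,"wz":-0.8},{"gripper":0.035,"tx":-0.0027,"ty":0.002,"tz":0.128,"wx":0,"wy":0,"wz":-0.8},{"gripper":0.035,"tx":-0.0027,"ty":0.002,"tz":0.128,"wx":0,"wy":0,"wz":-0.8},{"gripper":0.035,"tx":-0.0027,"ty":0.002,"tz":0.128,"wx":0,"wy":0,"wz":-0.8},{"gripper":0.035,"tx":-0.0027,"ty":0.002,"tz":0.128,"wx":0,"wy":0,"wz":-0.8},{"gripper":0.035,"tx":-0.0027,"ty":0.002,"tz":0.128,"wx":0,"wy":0,"wz":-0.8},{"gripper":0.035,"tx":-0.0027,"ty":0.002,"tz":0.128,"wx":0,"wy":0,"wz":-0.8}]}}

```text
t: 9.75
tcp_pos: [0.5001, -0.1056, 0.0231]
orientation: [[0.648, 0.762, 0.002], [0.762, -0.648, -0.0], [0.001, 0.002, -1.0]]
ft_force: [-1.3, 0.8, 7.8]
gripper_width: 0.0493
grasp_force: 62.6
```

Run:
```python
from h import *
s=r.state();print(s['t'],s['tcp_pos'],s['gripper_width'],s['grasp_force'],s['ft_force']);go(.622,.033,.13,55.2)
```

```text
9.75 [ 0.5001 -0.1056  0.0231] 0.04929083971764321 62.55294889211655 [-1.3109  0.8498  7.8044]
go [ 0.1847  0.0032 -0.1066] wz -5.58 rows 4 a now 49.62 tilt [ 0.0012  0.0022 -1.    ]
```

Call:
{"api": "jog_arm", "payload": {"plan": [{"gripper":0.035,"tx":0,"ty":0,"tz":-0.06,"wx":0,"wy":0,"wz":0},{"gripper":0.035,"tx":0.02,"ty":0,"tz":-0.107,"wx":0,"wy":0,"wz":-5.6},{"gripper":0.035,"tx":0.07,"ty":0.001,"tz":-0.107,"wx":0,"wy":0,"wz":-5.6},{"gripper":0.035,"tx":0.12,"ty":0.002,"tz":-0.107,"wx":0,"wy":0,"wz":-5.6},{"gripper":0.035,"tx":0.165,"ty":0.003,"tz":-0.1,"wx":0,"wy":0,"wz":-5.6},{"gripper":0.035,"tx":0.1847,"ty":0.003,"tz":-0.09,"wx":0,"wy":0,"wz":-5.6},{"gripper":0.035,"tx":0.1847,"ty":0.003,"tz":-0.09,"wx":0,"wy":0,"wz":-5.6},{"gripper":0.035,"tx":0.1847,"ty":0.003,"tz":-0.09,"wx":0,"wy":0,"wz":-5.6},{"gripper":0.035,"tx":0.1847,"ty":0.003,"tz":-0.09,"wx":0,"wy":0,"wz":-5.6}]}}

```text
t: 10.88
tcp_pos: [0.6204, 0.0322, 0.1115]
orientation: [[0.571, 0.821, -0.001], [0.821, -0.571, -0.0], [-0.0, -0.0, -1.0]]
ft_force: [-1.2, 1.1, -3.5]
gripper_width: 0.0492
grasp_force: 64.5
```

Run:
```python
from h import *
im=r.capture("wrist");cv2.imwrite("pics/w5.png",cv2.resize(im[150:400,200:440],None,fx=2.4,fy=2.4))
s=r.state();print(s['t'],s['tcp_pos'],s['gripper_width'],s['ft_force']);go(.622,.033,.067,55.2)
```

```text
10.925 [0.6207 0.0323 0.1116] 0.04905290171782542 [-0.7294 -0.1441 -2.5996]
go [0.0014 0.0007 0.0446] wz -0.05 rows 1 a now 55.15 tilt [-0.0002 -0.     -1.    ]
```

View pics/w5.png

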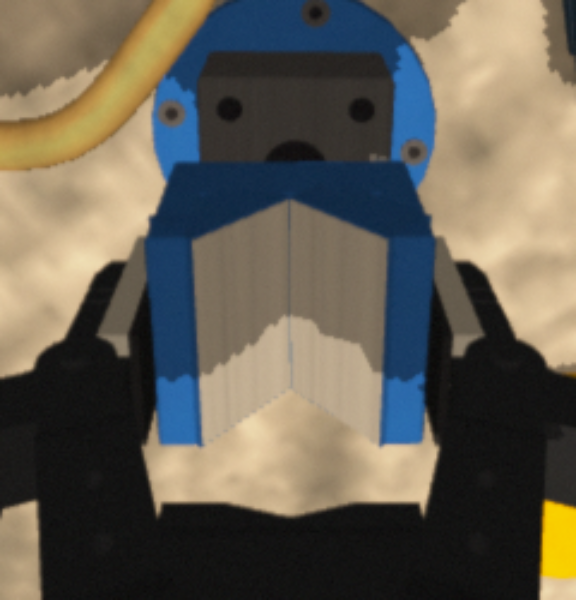

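The blue V-block is held over the riser. The riser's far holes show at crop (229,109) and (361,109), and the V-block's top corners at (148,238), (433,236), (425,443) and (160,443).

Run:
```python
from h import *
f=lambda p:np.array(p)/2.4+[200,150]
s=r.state();O=np.array(s['orientation'])
H=back("wrist",f([[229,109],[361,109]]),.044)
E_=back("wrist",f([[200,77],[391,78]]),.044)
tx=O[:,0]
print(H,np.linalg.norm(H[0]-H[1]))
print('riser by holes',H.mean(0)-.0178*tx,'by edge',E_.mean(0)-.027*tx,'len',np.linalg.norm(E_[0]-E_[1]),'yaw',[np.degrees(np.arctan2(*(A[0]-A[1])[1::-1]))%90 for A in(H,E_)])
V=back("wrist",f([[148,238],[433,236],[425,443],[160,443]]),s['tcp_pos'][2]-.0231+.036)
print('V',V.mean(0),[np.linalg.norm(V[i]-V[i-1]) for i in range(4)])
d=H.mean(0)-.0178*tx-V.mean(0);print('shift holes',O.T@d,'edge',O.T@(E_.mean(0)-.027*tx-V.mean(0)))
```

```text
[[0.6182 0.0576 0.044 ]
 [0.6475 0.0372 0.044 ]] 0.03574353300506977
riser by holes [0.6226 0.0328 0.044 ] by edge [0.6225 0.0324 0.044 ] len 0.05099484574029912 yaw [np.float64(55.09997966398208), np.float64(54.786714262700855)]
V [0.6219 0.0337 0.1245] [np.float64(0.04236491668893973), np.float64(0.047511763245292056), np.float64(0.042734909032798224), np.float64(0.04902281096811688)]
shift holes [-0.0003  0.0011  0.0805] edge [-0.0007  0.0012  0.0805]
```

Call:
{"api": "jog_arm", "payload": {"plan": [{"gripper":0.035,"tx":-0.0005,"ty":0.001,"tz":0.025,"wx":0,"wy":0,"wz":0},{"gripper":0.035,"tx":-0.0005,"ty":0.001,"tz":0.039,"wx":0,"wy":0,"wz":0},{"gripper":0.035,"tx":-0.0005,"ty":0.001,"tz":0.044,"wx":0,"wy":0,"wz":0},{"gripper":0.035,"tx":-0.0005,"ty":0.001,"tz":0.0455,"wx":0,"wy":0,"wz":0},{"gripper":0.035,"tx":-0.0005,"ty":0.001,"tz":0.0455,"wx":0,"wy":0,"wz":0},{"gripper":0.07,"tx":-0.0005,"ty":0.001,"tz":0.0455,"wx":0,"wy":0,"wz":0},{"gripper":0.07,"tx":-0.0005,"ty":0.001,"tz":0.0455,"wx":0,"wy":0,"wz":0},{"gripper":0.07,"tx":-0.0005,"ty":0.001,"tz":0.0455,"wx":0,"wy":0,"wz":0},{"gripper":0.07,"tx":-0.0005,"ty":0.001,"tz":0,"wx":0,"wy":0,"wz":0},{"gripper":0.085,"tx":-0.0005,"ty":0.001,"tz":-0.04,"wx":0,"wy":0,"wz":0},{"gripper":0.085,"tx":-0.0005,"ty":0.001,"tz":-0.07,"wx":0,"wy":0,"wz":0},{"gripper":0.085,"tx":-0.0005,"ty":0.001,"tz":-0.07,"wx":0,"wy":0,"wz":0}]}}

```text
t: 12.42
tcp_pos: [0.6234, 0.0324, 0.1841]
orientation: [[0.57, 0.821, 0.005], [0.821, -0.57, 0.0], [0.003, 0.004, -1.0]]
ft_force: [-0.2, -0.0, -0.0]
gripper_width: 0.0848
grasp_force: 0.0
```

Run:
```python
from h import *
im=r.capture("wrist");cv2.imwrite("pics/w6.png",cv2.resize(im[100:320,200:440],None,fx=2.5,fy=2.5))
s=r.state();print(s['t'],s['tcp_pos'],s['ft_force'])
r.capture("top");rect("top","shell",.02)
go(.467,-.372,.15,8.6+90);go(.467,-.372,.15,8.6)
```

```text
12.475 [0.6223 0.0323 0.1822] [-0.2991  0.4766  0.0892]
shell 0.67 ctr 467.8 -373.1 size 42.4 81.0 deg of first 7.7 px [436 228] [468 248]
go [-0.4198  0.1042  0.0306] wz -43.38 rows 7 a now 55.22 tilt [-0.001  -0.0013 -1.    ]
go [-0.4198  0.1042  0.0306] wz 46.62 rows 7 a now 55.22 tilt [-0.001  -0.0013 -1.    ]
```

View pics/w6.png

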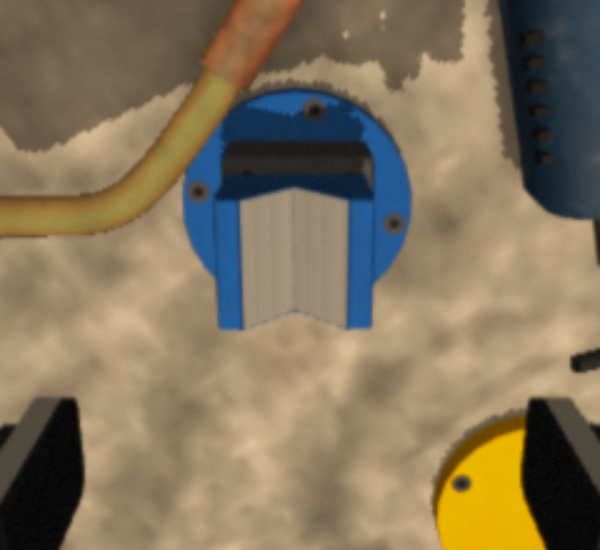

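The blue stack looks square and centred. Next is the shell, passing the hose low on the robot's side.

Call:
{"api": "jog_arm", "payload": {"plan": [{"gripper":0.085,"tx":-0.288,"ty":-0.009,"tz":0.03,"wx":0,"wy":0,"wz":-20},{"gripper":0.085,"tx":-0.288,"ty":-0.009,"tz":0.03,"wx":0,"wy":0,"wz":-20},{"gripper":0.085,"tx":-0.288,"ty":-0.009,"tz":0.03,"wx":0,"wy":0,"wz":-20},{"gripper":0.085,"tx":-0.288,"ty":-0.009,"tz":0.03,"wx":0,"wy":0,"wz":-20},{"gripper":0.085,"tx":-0.288,"ty":-0.009,"tz":0.03,"wx":0,"wy":0,"wz":-20},{"gripper":0.085,"tx":-0.421,"ty":0.1036,"tz":0.03,"wx":0,"wy":0,"wz":-42.5},{"gripper":0.085,"tx":-0.421,"ty":0.1036,"tz":0.03,"wx":0,"wy":0,"wz":-42.5},{"gripper":0.085,"tx":-0.421,"ty":0.1036,"tz":0.03,"wx":0,"wy":0,"wz":-42.5},{"gripper":0.085,"tx":-0.421,"ty":0.1036,"tz":0.03,"wx":0,"wy":0,"wz":-42.5},{"gripper":0.085,"tx":-0.421,"ty":0.1036,"tz":0.03,"wx":0,"wy":0,"wz":-42.5},{"gripper":0.085,"tx":-0.421,"ty":0.1036,"tz":0.03,"wx":0,"wy":0,"wz":-42.5},{"gripper":0.085,"tx":-0.421,"ty":0.1036,"tz":0.03,"wx":0,"wy":0,"wz":-42.5}]}}

```text
t: 14.08
tcp_pos: [0.4667, -0.3714, 0.1512]
orientation: [[-0.136, 0.991, -0.0], [0.991, 0.136, 0.0], [0.0, -0.0, -1.0]]
ft_force: [0.5, 0.1, -0.3]
gripper_width: 0.0851
grasp_force: 0.0
```

Run:
```python
from h import *
im=r.capture("wrist");cv2.imwrite("pics/w7.png",cv2.resize(im[100:320,200:440],None,fx=2.5,fy=2.5))
rect("wrist","shell",.02)
print([(np.round(d['at'],4),d['score']) for d in r.landmark_of("wrist","shell_mid")])
s=r.state();print(s['t'],s['tcp_pos'],s['ft_force'],s['qpos'])
go(.467,-.372,.031,97.7)
```

```text
shell 0.79 ctr 467.7 -376.8 size 41.0 81.6 deg of first 7.7 px [297 153] [346 242]
[(array([ 0.4677, -0.3731,  0.0163]), 0.81)]
14.225 [ 0.4668 -0.372   0.1515] [ 0.0188 -0.1155  0.1367] [-0.6928  0.5065  1.7571 -0.      0.8779 -0.8284]
go [0.     0.0002 0.1205] wz 0.07 rows 2 a now 97.77 tilt [-0.0001  0.0001 -1.    ]
```

View pics/w7.png

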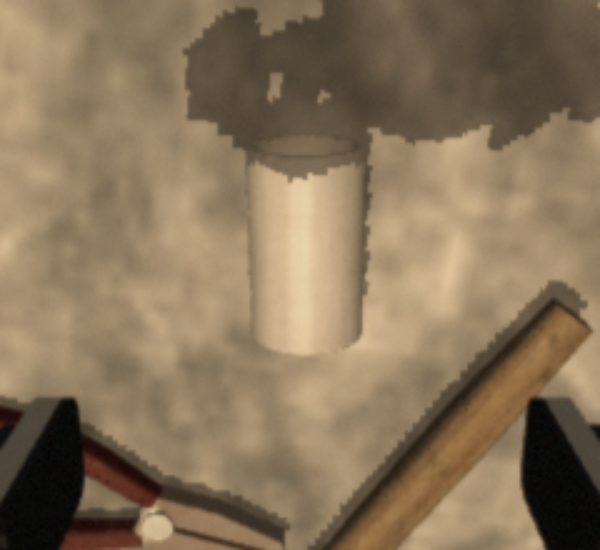

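The shell lies along tool x, with its +x end rim at crop (308,158), its -x end rim at (308,353) and its sides at columns 250 and 363. The hammer handle is clear of the fingers.

Run:
```python
from h import *
f=lambda p:np.array(p)/2.5+[200,100]
A=back("wrist",f([[307,158],[308,353]]),.04);print(A,np.linalg.norm(A[0]-A[1]),back("wrist",f([308,135]),0))
S=back("wrist",f([[248,165],[364,165],[253,340],[362,340]]),.022);print(S)
u=(S[0]+S[1]-S[2]-S[3])[:2];print('axis',np.degrees(np.arctan2(u[1],u[0])))
m=S.mean(0);print('side mid',m,'end mid',A.mean(0))
go(*A.mean(0)[:2],.031,97.7)
# blue V corners from w6 (pose then)
```

```text
[[ 0.4638 -0.3407  0.04  ]
 [ 0.4732 -0.4067  0.04  ]] 0.06658038894963708 [[ 0.4644 -0.3409  0.    ]]
[[ 0.4453 -0.3495  0.022 ]
 [ 0.4836 -0.3443  0.022 ]
 [ 0.4542 -0.413   0.022 ]
 [ 0.4931 -0.4078  0.022 ]]
axis 98.29037867923205
side mid [ 0.469  -0.3787  0.022 ] end mid [ 0.4685 -0.3737  0.04  ]
go [-0.0019  0.0014  0.1205] wz 0.07 rows 2 a now 97.77 tilt [-0.0001  0.0001 -1.    ]
```

Call:
{"api": "jog_arm", "payload": {"plan": [{"gripper":0.085,"tx":-0.002,"ty":0.0014,"tz":0.05,"wx":0,"wy":0,"wz":-0.4},{"gripper":0.085,"tx":-0.002,"ty":0.0014,"tz":0.1,"wx":0,"wy":0,"wz":-0.4},{"gripper":0.085,"tx":-0.002,"ty":0.0014,"tz":0.122,"wx":0,"wy":0,"wz":-0.4},{"gripper":0.085,"tx":-0.002,"ty":0.0014,"tz":0.122,"wx":0,"wy":0,"wz":-0.4},{"gripper":0.025,"tx":-0.002,"ty":0.0014,"tz":0.122,"wx":0,"wy":0,"wz":-0.4},{"gripper":0.025,"tx":-0.002,"ty":0.0014,"tz":0.122,"wx":0,"wy":0,"wz":-0.4},{"gripper":0.025,"tx":-0.002,"ty":0.0014,"tz":0.122,"wx":0,"wy":0,"wz":-0.4},{"gripper":0.025,"tx":-0.002,"ty":0.0014,"tz":0.122,"wx":0,"wy":0,"wz":-0.4},{"gripper":0.025,"tx":-0.002,"ty":0.0014,"tz":0.122,"wx":0,"wy":0,"wz":-0.4},{"gripper":0.025,"tx":-0.002,"ty":0.0014,"tz":0.122,"wx":0,"wy":0,"wz":-0.4}]}}

```text
t: 15.48
tcp_pos: [0.4694, -0.3752, 0.0313]
orientation: [[-0.141, 0.99, 0.003], [0.99, 0.141, -0.002], [-0.002, 0.002, -1.0]]
ft_force: [0.1, 1.3, 7.6]
gripper_width: 0.038
grasp_force: 59.6
```

Run:
```python
from h import *
s=r.state();print(s['t'],s['tcp_pos'],s['gripper_width'],s['grasp_force'],s['ft_force']);go(.47,-.2,.16,80);go(.622,.0326,.16,55.2)
```

```text
15.475 [ 0.4694 -0.3752  0.0313] 0.03802891506351899 59.56209361553192 [0.0585 1.3464 7.574 ]
go [ 0.173   0.0256 -0.1291] wz 18.12 rows 4 a now 98.12 tilt [-0.0023  0.0022 -1.    ]
go [ 0.3818  0.209  -0.1292] wz 42.92 rows 8 a now 98.12 tilt [-0.0023  0.0022 -1.    ]
```

Call:
{"api": "jog_arm", "payload": {"plan": [{"gripper":0.025,"tx":0,"ty":0,"tz":-0.05,"wx":0,"wy":0,"wz":0},{"gripper":0.025,"tx":0.03,"ty":0.004,"tz":-0.1,"wx":0,"wy":0,"wz":0},{"gripper":0.025,"tx":0.08,"ty":0.012,"tz":-0.13,"wx":0,"wy":0,"wz":9},{"gripper":0.025,"tx":0.13,"ty":0.02,"tz":-0.13,"wx":0,"wy":0,"wz":18},{"gripper":0.025,"tx":0.18,"ty":0.03,"tz":-0.13,"wx":0,"wy":0,"wz":25},{"gripper":0.025,"tx":0.22,"ty":0.065,"tz":-0.13,"wx":0,"wy":0,"wz":33},{"gripper":0.025,"tx":0.26,"ty":0.1,"tz":-0.13,"wx":0,"wy":0,"wz":42.9},{"gripper":0.025,"tx":0.3,"ty":0.137,"tz":-0.13,"wx":0,"wy":0,"wz":42.9},{"gripper":0.025,"tx":0.34,"ty":0.173,"tz":-0.13,"wx":0,"wy":0,"wz":42.9},{"gripper":0.025,"tx":0.37,"ty":0.2,"tz":-0.13,"wx":0,"wy":0,"wz":42.9},{"gripper":0.025,"tx":0.382,"ty":0.209,"tz":-0.12,"wx":0,"wy":0,"wz":42.9},{"gripper":0.025,"tx":0.382,"ty":0.209,"tz":-0.11,"wx":0,"wy":0,"wz":42.9},{"gripper":0.025,"tx":0.382,"ty":0.209,"tz":-0.11,"wx":0,"wy":0,"wz":42.9},{"gripper":0.025,"tx":0.382,"ty":0.209,"tz":-0.11,"wx":0,"wy":0,"wz":42.9}]}}

```text
t: 17.23
tcp_pos: [0.6206, 0.0321, 0.1392]
orientation: [[0.572, 0.821, -0.001], [0.821, -0.572, -0.0], [-0.001, -0.001, -1.0]]
ft_force: [-0.2, 1.1, -1.5]
gripper_width: 0.0379
grasp_force: 61.3
```

Run:
```python
from h import *
im=r.capture("wrist");cv2.imwrite("pics/w8.png",cv2.resize(im[150:400,200:440],None,fx=2.4,fy=2.4))
s=r.state();print(s['t'],s['tcp_pos'],s['gripper_width'],s['ft_force']);go(.622,.0326,.1025,55.2)
```

```text
17.275 [0.6209 0.0322 0.1395] 0.037633592282971313 [-0.1099 -0.1645 -1.5038]
go [0.001  0.0006 0.037 ] wz -0.06 rows 1 a now 55.14 tilt [-0.0001 -0.     -1.    ]
```

View pics/w8.png

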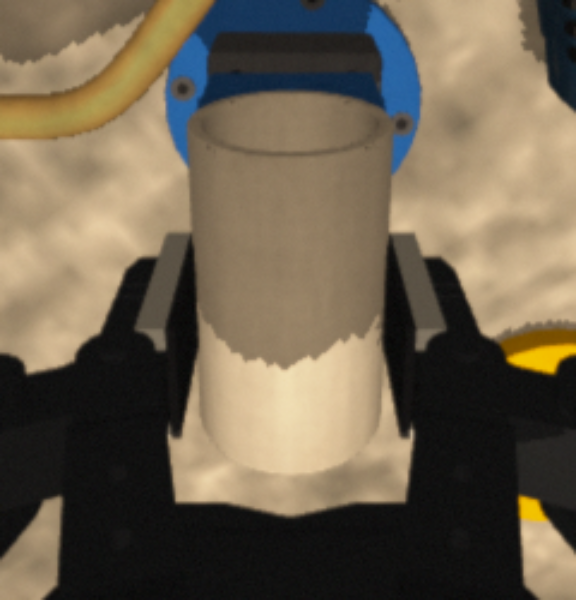

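The shell is held level, with its end rims at crop (289,155) and (290,473). I'll compare it with the V-block seen in w6.

Run:
```python
from h import *
s=r.state();O=np.array(s['orientation']);p=s['tcp_pos'];zc=p[2]-.0113
f=lambda q:np.array(q)/2.4+[200,150]
A=back("wrist",f([[289,155],[290,473]]),zc+.02);print('shell',A.mean(0),np.linalg.norm(A[0]-A[1]),'far low',back("wrist",f([289,92]),zc-.02))
D=np.array([.6223,.0323,.1822])-p
g=lambda q:np.array(q)/2.5+[200,100]
V=back("wrist",g([[217,198],[373,197],[372,327],[219,329]]),.080-D[2])+D
print('V',V.mean(0),[np.linalg.norm(V[i]-V[i-1]) for i in range(4)])
print('shift',O.T@(V.mean(0)-A.mean(0)), 'axis',np.degrees(np.arctan2(*(A[0]-A[1])[1::-1])), 'groove',[np.degrees(np.arctan2(*(V[i]-V[j])[1::-1])) for i,j in((0,3),(1,2))])
```

```text
shell [0.6225 0.0346 0.1482] 0.06662491383768011 far low [[0.6408 0.0611 0.1082]]
V [0.6203 0.0332 0.08  ] [np.float64(0.04325025280062331), np.float64(0.047026491370308426), np.float64(0.04285659746682567), np.float64(0.048845447481521816)]
shift [-0.0024 -0.001   0.0682] axis 55.228084903319655 groove [np.float64(53.91929848125021), np.float64(56.33511451557259)]
```

Call:
{"api": "jog_arm", "payload": {"plan": [{"gripper":0.025,"tx":-0.0018,"ty":-0.0003,"tz":0.02,"wx":0,"wy":0,"wz":0},{"gripper":0.025,"tx":-0.0018,"ty":-0.0003,"tz":0.032,"wx":0,"wy":0,"wz":0},{"gripper":0.025,"tx":-0.0018,"ty":-0.0003,"tz":0.036,"wx":0,"wy":0,"wz":0},{"gripper":0.025,"tx":-0.0018,"ty":-0.0003,"tz":0.037,"wx":0,"wy":0,"wz":0},{"gripper":0.025,"tx":-0.0018,"ty":-0.0003,"tz":0.0375,"wx":0,"wy":0,"wz":0},{"gripper":0.025,"tx":-0.0018,"ty":-0.0003,"tz":0.0375,"wx":0,"wy":0,"wz":0}]}}

```text
t: 18.02
tcp_pos: [0.6204, 0.0314, 0.1025]
orientation: [[0.57, 0.822, 0.001], [0.822, -0.57, -0.001], [-0.0, 0.001, -1.0]]
ft_force: [-1.8, -2.7, 10.5]
gripper_width: 0.0376
grasp_force: 62.5
```

Contact is confirmed at the expected height, so I'll release and rise.

Call:
{"api": "jog_arm", "payload": {"plan": [{"gripper":0.045,"tx":0,"ty":0,"tz":0,"wx":0,"wy":0,"wz":0},{"gripper":0.06,"tx":0,"ty":0,"tz":0,"wx":0,"wy":0,"wz":0},{"gripper":0.065,"tx":0,"ty":0,"tz":0,"wx":0,"wy":0,"wz":0},{"gripper":0.065,"tx":0,"ty":0,"tz":-0.04,"wx":0,"wy":0,"wz":0},{"gripper":0.085,"tx":0,"ty":0,"tz":-0.09,"wx":0,"wy":0,"wz":0},{"gripper":0.085,"tx":0,"ty":0,"tz":-0.12,"wx":0,"wy":0,"wz":0},{"gripper":0.085,"tx":0,"ty":0,"tz":-0.12,"wx":0,"wy":0,"wz":0},{"gripper":0.085,"tx":0,"ty":0,"tz":-0.12,"wx":0,"wy":0,"wz":0}]}}

```text
t: 19.02
tcp_pos: [0.6193, 0.032, 0.2208]
orientation: [[0.57, 0.821, -0.001], [0.821, -0.57, -0.0], [-0.001, -0.001, -1.0]]
ft_force: [-0.8, -0.3, -1.3]
gripper_width: 0.0849
grasp_force: 0.0
```

Run:
```python
from h import *
im=r.capture("wrist");cv2.imwrite("pics/w9.png",cv2.resize(im[120:300,220:420],None,fx=3,fy=3))
s=r.state();print(s['t'],s['tcp_pos'],s['gripper_width'],s['ft_force'])
r.capture("top");rect("top","yellow_vblock",.036)
for a in(80.1,-9.9):go(.634,.211,.18,a)
```

```text
19.075 [0.619  0.032  0.2203] 0.08518639628591695 [-0.0326  0.6092 -0.3566]
yellow_vblock 0.67 ctr 622.9 -145.9 size 87.5 88.8 deg of first 89.4 px [340 156] [376 192]
go [ 0.1556 -0.0898  0.0401] wz -24.88 rows 3 a now 55.22 tilt [-0.0017 -0.0023 -1.    ]
go [ 0.1556 -0.0898  0.0401] wz 65.12 rows 7 a now 55.22 tilt [-0.0017 -0.0023 -1.    ]
```

View pics/w9.png

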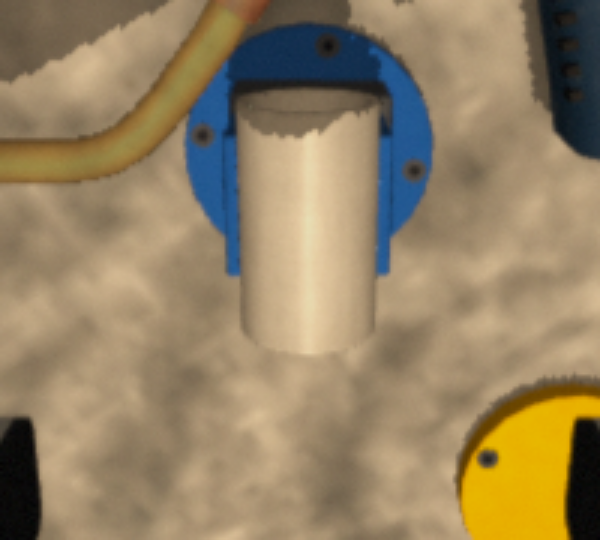

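The shell is seated centrally in the groove, with equal blue strips at columns 226–240 and 377–391. I'll check the axial overhang.

Run:
```python
from h import *
O=np.array(r.state()['orientation']);p=r.state()['tcp_pos']
g=lambda q:np.array(q)/3+[220,120]
L=lambda q,z:(O.T@(back("wrist",g(q),z)[0]-p)).round(4)
print('V',[L(q,.08) for q in([226,137],[391,134],[228,275],[389,274])])
print('shell -x top',L([308,354],.111),'+x top?',L([308,112],.111),'+x bottom?',L([308,87],.071),'mid +x',L([308,100],.091))
from h import rect
```

```text
V [array([ 0.0229, -0.0221,  0.1402]), array([0.0238, 0.0256, 0.1401]), array([-0.0199, -0.0227,  0.1403]), array([-0.0195,  0.0262,  0.1402])]
shell -x top [-0.0313  0.0015  0.1092] +x top? [0.0363 0.0014 0.1091] +x bottom? [0.0359 0.0016 0.1491] mid +x [0.0357 0.0015 0.1291]
```

Call:
{"api": "jog_arm", "payload": {"plan": [{"gripper":0.085,"tx":0.05,"ty":-0.029,"tz":0.01,"wx":0,"wy":0,"wz":-8},{"gripper":0.085,"tx":0.1,"ty":-0.058,"tz":0.02,"wx":0,"wy":0,"wz":-16},{"gripper":0.085,"tx":0.15,"ty":-0.087,"tz":0.04,"wx":0,"wy":0,"wz":-25},{"gripper":0.085,"tx":0.1556,"ty":-0.09,"tz":0.06,"wx":0,"wy":0,"wz":-25},{"gripper":0.085,"tx":0.1556,"ty":-0.09,"tz":0.06,"wx":0,"wy":0,"wz":-25},{"gripper":0.085,"tx":0.1556,"ty":-0.09,"tz":0.06,"wx":0,"wy":0,"wz":-25}]}}

```text
t: 19.92
tcp_pos: [0.6348, 0.2098, 0.1617]
orientation: [[0.172, 0.985, -0.001], [0.985, -0.172, -0.0], [-0.001, -0.001, -1.0]]
ft_force: [0.1, -0.5, 1.2]
gripper_width: 0.0849
grasp_force: 0.0
```

Run:
```python
from h import *
im=r.capture("wrist");cv2.imwrite("pics/w10.png",cv2.resize(im[80:360,160:480],None,fx=2,fy=2))
rect("wrist","yellow_vblock",.036)
print([(np.round(d['at'],4),d['score']) for d in r.landmark_of("wrist","yellow_vblock")])
s=r.state();print(s['t'],s['tcp_pos'],s['qpos']);go(.634,.211,.03,80)
```

```text
yellow_vblock 0.95 ctr 634.0 213.3 size 56.8 44.0 deg of first 80.2 px [292 159] [345 223]
yellow_vblock 0.68 ctr 579.6 283.0 size 34.1 34.5 deg of first 86.7 px [209  96] [259 144]
[(array([ 0.5743,  0.2826, -0.0009]), 0.81), (array([0.6325, 0.2081, 0.0027]), 0.73)]
20.075 [0.6354 0.2099 0.1628] [ 0.3013  0.5833  1.5812 -0.0001  0.9756  0.474 ]
go [ 0.0008 -0.0018  0.1328] wz 0.11 rows 3 a now 80.11 tilt [ 0.0005  0.0013 -1.    ]
```

View pics/w10.png

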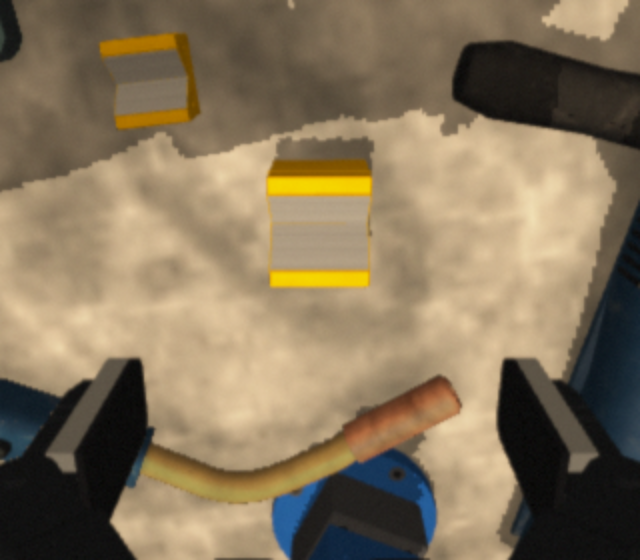

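The larger yellow block has its groove running across the image, with top corners at crop (267,176), (372,176), (369,287) and (270,287). I need to turn 90°. The small look-alike is at (150,80).

Run:
```python
from h import *
f=lambda q:np.array(q)/2+[160,80]
P=back("wrist",f([[267,176],[372,176],[369.5,287],[270,287]]),.036)
for i in range(4):
    d=(P[(i+1)%4]-P[i])[:2]; print(np.linalg.norm(d),np.degrees(np.arctan2(d[1],d[0]))%90)
c=P.mean(0);print(c,'torch',back("wrist",f([[445,380],[350,430]]),.02));go(c[0],c[1],.022,170)
```

```text
0.043358169784348054 80.03285767041865
0.04970260588042332 80.2711129024963
0.04363064924758862 80.02755601132233
0.04969818251135355 79.95699892296226
[0.6343 0.2093 0.036 ] torch [[0.6809 0.1185 0.02  ]
 [0.6303 0.098  0.02  ]]
go [-0.0009 -0.0011  0.1408] wz -89.89 rows 9 a now 80.11 tilt [ 0.0005  0.0013 -1.    ]
```

Call:
{"api": "jog_arm", "payload": {"plan": [{"gripper":0.08,"tx":-0.001,"ty":-0.001,"tz":0,"wx":0,"wy":0,"wz":-90},{"gripper":0.08,"tx":-0.001,"ty":-0.001,"tz":0,"wx":0,"wy":0,"wz":-90},{"gripper":0.08,"tx":-0.001,"ty":-0.001,"tz":0,"wx":0,"wy":0,"wz":-90},{"gripper":0.08,"tx":-0.001,"ty":-0.001,"tz":0,"wx":0,"wy":0,"wz":-90},{"gripper":0.08,"tx":-0.001,"ty":-0.001,"tz":0,"wx":0,"wy":0,"wz":-90},{"gripper":0.08,"tx":-0.001,"ty":-0.001,"tz":0,"wx":0,"wy":0,"wz":-90},{"gripper":0.08,"tx":-0.001,"ty":-0.001,"tz":0,"wx":0,"wy":0,"wz":-90},{"gripper":0.08,"tx":-0.001,"ty":-0.001,"tz":0.04,"wx":0,"wy":0,"wz":-90},{"gripper":0.08,"tx":-0.001,"ty":-0.001,"tz":0.07,"wx":0,"wy":0,"wz":-90},{"gripper":0.08,"tx":-0.001,"ty":-0.001,"tz":0.08,"wx":0,"wy":0,"wz":-90},{"gripper":0.08,"tx":-0.001,"ty":-0.001,"tz":0.12,"wx":0,"wy":0,"wz":-90},{"gripper":0.08,"tx":-0.001,"ty":-0.001,"tz":0.141,"wx":0,"wy":0,"wz":-90},{"gripper":0.08,"tx":-0.001,"ty":-0.001,"tz":0.141,"wx":0,"wy":0,"wz":-90},{"gripper":0.035,"tx":-0.001,"ty":-0.001,"tz":0.141,"wx":0,"wy":0,"wz":-90},{"gripper":0.035,"tx":-0.001,"ty":-0.001,"tz":0.141,"wx":0,"wy":0,"wz":-90},{"gripper":0.035,"tx":-0.001,"ty":-0.001,"tz":0.141,"wx":0,"wy":0,"wz":-90},{"gripper":0.035,"tx":-0.001,"ty":-0.001,"tz":0.141,"wx":0,"wy":0,"wz":-90},{"gripper":0.035,"tx":-0.001,"ty":-0.001,"tz":0.141,"wx":0,"wy":0,"wz":-90},{"gripper":0.035,"tx":-0.001,"ty":-0.001,"tz":0.141,"wx":0,"wy":0,"wz":-90}]}}

```text
t: 22.45
tcp_pos: [0.6349, 0.2105, 0.0228]
orientation: [[-0.985, 0.17, 0.003], [0.17, 0.985, 0.001], [-0.003, 0.001, -1.0]]
ft_force: [0.5, -1.1, 7.2]
gripper_width: 0.0492
grasp_force: 64.2
```

Run:
```python
from h import *
s=r.state();print(s['t'],s['tcp_pos'],s['gripper_width'],s['grasp_force'],s['ft_force'])
O=np.array(s['orientation']);print(O[:,0])
go(.5,.13,.2,130);go(.48,-.06,.2,130);go(.626,-.148,.09,90);go(.626,-.148,.09,130)
```

```text
22.45 [0.6349 0.2105 0.0228] 0.04918965791043282 64.1558014601469 [ 0.4798 -1.135   7.1688]
[-0.9855  0.1699 -0.0027]
go [ 0.1188 -0.1021 -0.1777] wz 40.22 rows 4 a now 170.22 tilt [-0.0027  0.0011 -1.    ]
go [ 0.1062 -0.2927 -0.1779] wz 40.22 rows 6 a now 170.22 tilt [-0.0027  0.0011 -1.    ]
go [-0.0523 -0.3548 -0.0675] wz 80.22 rows 8 a now 170.22 tilt [-0.0027  0.0011 -1.    ]
go [-0.0523 -0.3548 -0.0675] wz 40.22 rows 6 a now 170.22 tilt [-0.0027  0.0011 -1.    ]
```

Call:
{"api": "jog_arm", "payload": {"plan": [{"gripper":0.035,"tx":0,"ty":0,"tz":-0.06,"wx":0,"wy":0,"wz":0},{"gripper":0.035,"tx":0,"ty":0,"tz":-0.12,"wx":0,"wy":0,"wz":0},{"gripper":0.035,"tx":0.02,"ty":-0.03,"tz":-0.165,"wx":0,"wy":0,"wz":5},{"gripper":0.035,"tx":0.04,"ty":-0.08,"tz":-0.175,"wx":0,"wy":0,"wz":12},{"gripper":0.035,"tx":0.04,"ty":-0.135,"tz":-0.175,"wx":0,"wy":0,"wz":20},{"gripper":0.035,"tx":0.03,"ty":-0.19,"tz":-0.175,"wx":0,"wy":0,"wz":28},{"gripper":0.035,"tx":0.01,"ty":-0.245,"tz":-0.175,"wx":0,"wy":0,"wz":36},{"gripper":0.035,"tx":-0.02,"ty":-0.295,"tz":-0.16,"wx":0,"wy":0,"wz":40.2},{"gripper":0.035,"tx":-0.045,"ty":-0.335,"tz":-0.12,"wx":0,"wy":0,"wz":40.2},{"gripper":0.035,"tx":-0.0523,"ty":-0.355,"tz":-0.08,"wx":0,"wy":0,"wz":40.2},{"gripper":0.035,"tx":-0.0523,"ty":-0.355,"tz":-0.067,"wx":0,"wy":0,"wz":40.2},{"gripper":0.035,"tx":-0.0523,"ty":-0.355,"tz":-0.067,"wx":0,"wy":0,"wz":40.2},{"gripper":0.035,"tx":-0.0523,"ty":-0.355,"tz":-0.067,"wx":0,"wy":0,"wz":40.2}]}}

```text
t: 24.08
tcp_pos: [0.6257, -0.1476, 0.0894]
orientation: [[-0.644, 0.765, 0.002], [0.765, 0.644, -0.0], [-0.002, 0.001, -1.0]]
ft_force: [0.6, -0.1, -2.0]
gripper_width: 0.0494
grasp_force: 64.3
```

Run:
```python
from h import *
im=r.capture("wrist");cv2.imwrite("pics/w11.png",im)
s=r.state();print(s['t'],s['tcp_pos'],s['gripper_width'],s['ft_force']);go(.626,-.148,.035,130)
```

```text
24.125 [ 0.6259 -0.1476  0.0896] 0.048968722176289156 [-1.4654 -0.5599 -3.225 ]
go [-0.0002 -0.0003  0.0546] wz 0.09 rows 1 a now 130.09 tilt [-0.0021  0.0016 -1.    ]
```

View pics/w11.png

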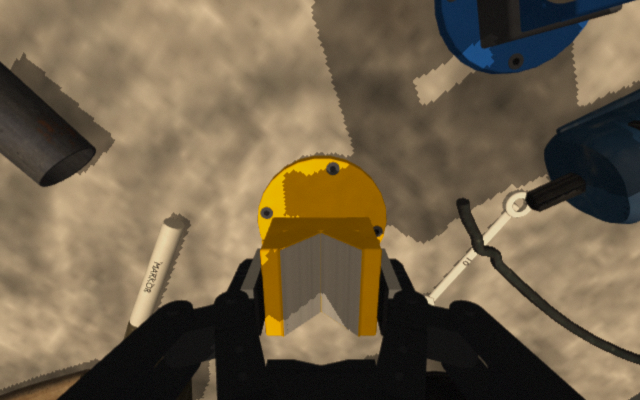

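The V-block is held over the yellow base. Its top corners are at about (261,249), (382,249), (377,335) and (265,335), and the base rim runs through (323,156), (259,200) and (386,200).

Run:
```python
from h import *
from scipy.optimize import least_squares
im=cv2.imread("pics/w11.png");hsv=cv2.cvtColor(im,cv2.COLOR_BGR2HSV)
m=cv2.inRange(hsv,(18,180,90),(32,255,255)); m[217:]=0;m[:150]=0;m[:,:250]=0;m[:,395:]=0
pts=[(c,np.nonzero(m[:,c])[0][0]) for c in range(275,375,3) if m[:,c].any()]
for rr in range(172,214,3):
    x=np.nonzero(m[rr])[0]
    if len(x): pts+=[(x[0],rr),(x[-1]+1,rr)]
w=back("wrist",pts,.012)[:,:2]
f=least_squares(lambda p:np.hypot(*(w-p).T)-.046,[.626,-.148],loss='soft_l1',f_scale=.001)
s=r.state();O=np.array(s['orientation']);z=s['tcp_pos'][2]-.0228+.036
V=back("wrist",[[261,249],[382,249],[377,335],[265,335]],z)
print('base',f.x,np.abs(f.fun).mean(),'V',V.mean(0),[np.linalg.norm(V[i]-V[i-1]) for i in range(4)])
print('shift',O.T@(np.r_[f.x,0]-V.mean(0)))
```

```text
base [ 0.6281 -0.1495] 0.0004997119196581402 V [ 0.6241 -0.146   0.1028] [np.float64(0.042541247685857694), np.float64(0.04824699605016097), np.float64(0.04256119678603626), np.float64(0.04959111445850216)]
shift [-0.0051  0.0007  0.1028]
```

Call:
{"api": "jog_arm", "payload": {"plan": [{"gripper":0.035,"tx":-0.0035,"ty":0.0005,"tz":0.035,"wx":0,"wy":0,"wz":0},{"gripper":0.035,"tx":-0.0035,"ty":0.0005,"tz":0.049,"wx":0,"wy":0,"wz":0},{"gripper":0.035,"tx":-0.0035,"ty":0.0005,"tz":0.054,"wx":0,"wy":0,"wz":0},{"gripper":0.035,"tx":-0.0035,"ty":0.0005,"tz":0.0557,"wx":0,"wy":0,"wz":0},{"gripper":0.035,"tx":-0.0035,"ty":0.0005,"tz":0.0557,"wx":0,"wy":0,"wz":0},{"gripper":0.07,"tx":-0.0035,"ty":0.0005,"tz":0.0557,"wx":0,"wy":0,"wz":0},{"gripper":0.07,"tx":-0.0035,"ty":0.0005,"tz":0.0557,"wx":0,"wy":0,"wz":0},{"gripper":0.07,"tx":-0.0035,"ty":0.0005,"tz":0.0557,"wx":0,"wy":0,"wz":0},{"gripper":0.07,"tx":-0.0035,"ty":0.0005,"tz":0,"wx":0,"wy":0,"wz":0},{"gripper":0.085,"tx":-0.0035,"ty":0.0005,"tz":-0.04,"wx":0,"wy":0,"wz":0},{"gripper":0.085,"tx":-0.0035,"ty":0.0005,"tz":-0.09,"wx":0,"wy":0,"wz":0},{"gripper":0.085,"tx":-0.0035,"ty":0.0005,"tz":-0.09,"wx":0,"wy":0,"wz":0},{"gripper":0.085,"tx":-0.0035,"ty":0.0005,"tz":-0.09,"wx":0,"wy":0,"wz":0}]}}

```text
t: 25.75
tcp_pos: [0.6272, -0.1507, 0.1776]
orientation: [[-0.643, 0.766, -0.0], [0.766, 0.643, 0.0], [0.0, -0.0, -1.0]]
ft_force: [-0.9, 0.3, -0.7]
gripper_width: 0.0846
grasp_force: 0.0
```

Run:
```python
from h import *
im=r.capture("wrist");cv2.imwrite("pics/w12.png",cv2.resize(im[100:300,220:420],None,fx=3,fy=3))
s=r.state();print(s['t'],s['tcp_pos'],s['gripper_width'],s['ft_force'])
go(.443,-.216,.15,170.6)
```

```text
25.8 [ 0.6267 -0.1506  0.1767] 0.0850192615151288 [ 0.1603 -0.664  -0.4567]
go [ 0.068  -0.1828  0.027 ] wz -40.58 rows 4 a now 130.02 tilt [ 0.0015 -0.0011 -1.    ]
```

View pics/w12.png

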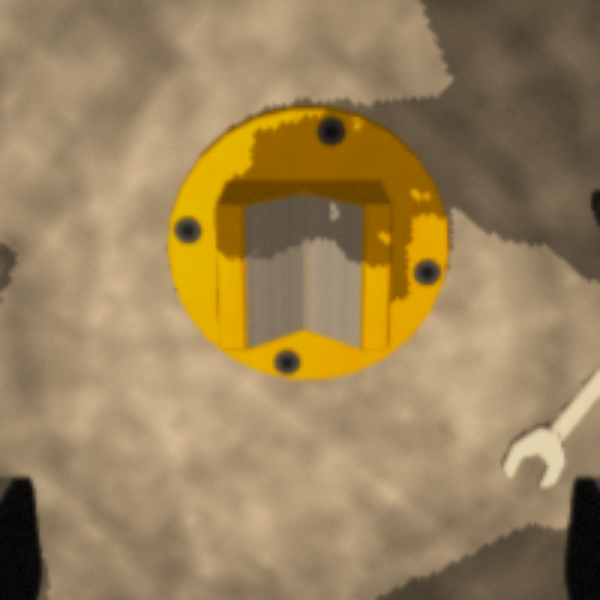

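The V-block sits on the base with all four screws visible (crop (188,229), (427,272), (331,131), (287,362)). I'll compare the centres.

Run:
```python
from h import *
g=lambda q:np.array(q)/3+[220,100]
s=r.state();O=np.array(s['orientation']);p=s['tcp_pos']
L=lambda q,z:((back("wrist",g(q),z)-p)@O).round(4)
S=L([[188,229],[427,272],[331,131],[287,362]],.0125);print('base',S.mean(0))
V=L([[217,204],[391,203],[388,349],[220,349]],.048);print(V[:,:2].tolist(),'V',V.mean(0),'diff',V.mean(0)-S.mean(0))
print(p+O@V.mean(0))
```

```text
base [0.0004 0.0014 0.1643]
[[0.024, -0.0242], [0.0242, 0.0241], [-0.0193, 0.0245], [-0.0193, -0.0246]] V [ 0.0024 -0.      0.1287] diff [ 0.002  -0.0014 -0.0355]
[ 0.6249 -0.1487  0.048 ]
```

Call:
{"api": "jog_arm", "payload": {"plan": [{"gripper":0.085,"tx":0.068,"ty":-0.183,"tz":0.027,"wx":0,"wy":0,"wz":-40.6},{"gripper":0.085,"tx":0.068,"ty":-0.183,"tz":0.027,"wx":0,"wy":0,"wz":-40.6},{"gripper":0.085,"tx":0.068,"ty":-0.183,"tz":0.027,"wx":0,"wy":0,"wz":-40.6},{"gripper":0.085,"tx":0.068,"ty":-0.183,"tz":0.027,"wx":0,"wy":0,"wz":-40.6},{"gripper":0.085,"tx":0.068,"ty":-0.183,"tz":0.027,"wx":0,"wy":0,"wz":-40.6},{"gripper":0.085,"tx":0.068,"ty":-0.183,"tz":0.027,"wx":0,"wy":0,"wz":-40.6},{"gripper":0.085,"tx":0.068,"ty":-0.183,"tz":0.027,"wx":0,"wy":0,"wz":-40.6}]}}

```text
t: 26.68
tcp_pos: [0.4445, -0.2161, 0.1506]
orientation: [[-0.987, 0.164, 0.0], [0.164, 0.987, -0.0], [-0.0, -0.0, -1.0]]
ft_force: [-0.9, 0.7, 0.5]
gripper_width: 0.0846
grasp_force: 0.0
```

Run:
```python
from h import *
im=r.capture("wrist");cv2.imwrite("pics/w13.png",cv2.resize(im[100:320,200:440],None,fx=2.5,fy=2.5))
rect("wrist","dark_tube",.019)
print([(np.round(d['at'],4),d['score']) for d in r.landmark_of("wrist","dark_tube_mid")])
s=r.state();print(s['t'],s['tcp_pos'],s['qpos'])
go(.443,-.216,.03,170.6)
```

```text
dark_tube 0.87 ctr 443.9 -218.0 size 39.0 80.8 deg of first 80.5 px [296 148] [342 237]
[(array([ 0.4419, -0.2219,  0.0188]), 0.84)]
26.825 [ 0.4441 -0.2161  0.1507] [-0.477   0.3811  1.9845 -0.      0.776  -1.8842]
go [ 0.0011 -0.0001  0.1207] wz 0.03 rows 2 a now 170.63 tilt [-0. -0. -1.]
```

View pics/w13.png

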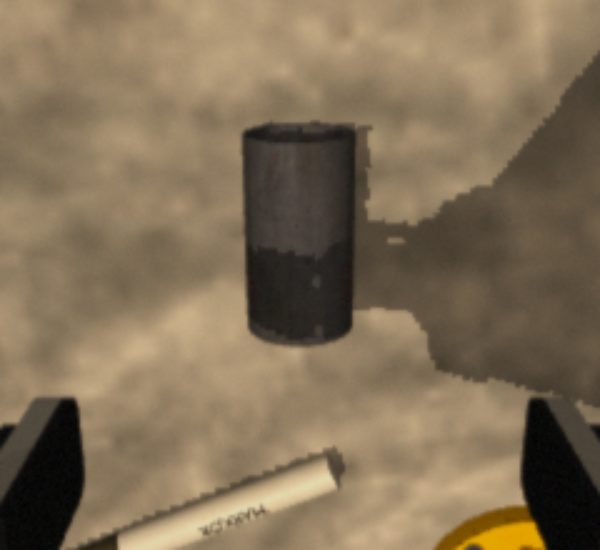

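The dark tube lies along tool x, with its rims at crop (299,145) and (300,346) and its sides at columns 246 and 354.

Run:
```python
from h import *
f=lambda p:np.array(p)/2.5+[200,100]
A=back("wrist",f([[299,145],[300,346]]),.038);print(A,np.linalg.norm(A[0]-A[1]),back("wrist",f([299,123]),0))
S=back("wrist",f([[243,145],[355,145],[249,320],[352.5,320]]),.021)
u=(S[0]+S[1]-S[2]-S[3])[:2];print('axis',np.degrees(np.arctan2(u[1],u[0])),S.mean(0))
B=A.mean(0);B[:2]+=0
go(*B[:2],.029,170.6)
```

```text
[[ 0.4085 -0.2116  0.038 ]
 [ 0.476  -0.2225  0.038 ]] 0.06838950762006724 [[ 0.4081 -0.2116  0.    ]]
axis 171.06773250421136 [ 0.443  -0.2171  0.021 ]
go [ 0.0017 -0.0012  0.1217] wz 0.03 rows 2 a now 170.63 tilt [-0. -0. -1.]
```

Call:
{"api": "jog_arm", "payload": {"plan": [{"gripper":0.085,"tx":0.001,"ty":-0.001,"tz":0.05,"wx":0,"wy":0,"wz":-0.4},{"gripper":0.085,"tx":0.001,"ty":-0.001,"tz":0.1,"wx":0,"wy":0,"wz":-0.4},{"gripper":0.085,"tx":0.001,"ty":-0.001,"tz":0.122,"wx":0,"wy":0,"wz":-0.4},{"gripper":0.085,"tx":0.001,"ty":-0.001,"tz":0.122,"wx":0,"wy":0,"wz":-0.4},{"gripper":0.023,"tx":0.001,"ty":-0.001,"tz":0.122,"wx":0,"wy":0,"wz":-0.4},{"gripper":0.023,"tx":0.001,"ty":-0.001,"tz":0.122,"wx":0,"wy":0,"wz":-0.4},{"gripper":0.023,"tx":0.001,"ty":-0.001,"tz":0.122,"wx":0,"wy":0,"wz":-0.4},{"gripper":0.023,"tx":0.001,"ty":-0.001,"tz":0.122,"wx":0,"wy":0,"wz":-0.4},{"gripper":0.023,"tx":0.001,"ty":-0.001,"tz":0.122,"wx":0,"wy":0,"wz":-0.4},{"gripper":0.023,"tx":0.001,"ty":-0.001,"tz":0.122,"wx":0,"wy":0,"wz":-0.4}]}}

```text
t: 28.08
tcp_pos: [0.4432, -0.2178, 0.0303]
orientation: [[-0.988, 0.156, 0.002], [0.156, 0.988, -0.001], [-0.002, -0.001, -1.0]]
ft_force: [-1.8, 0.2, 9.3]
gripper_width: 0.0357
grasp_force: 58.9
```

Run:
```python
from h import *
s=r.state();print(s['t'],s['tcp_pos'],s['gripper_width'],s['grasp_force'],s['ft_force']);go(.626,-.1493,.11,130)
```

```text
28.075 [ 0.4432 -0.2178  0.0303] 0.03572028299654583 58.933517932891846 [-1.7717  0.1721  9.2819]
go [-0.1701  0.0961 -0.0794] wz 41.02 rows 4 a now 171.02 tilt [-0.0021 -0.0009 -1.    ]
```

Call:
{"api": "jog_arm", "payload": {"plan": [{"gripper":0.023,"tx":0,"ty":0,"tz":-0.05,"wx":0,"wy":0,"wz":0},{"gripper":0.023,"tx":-0.02,"ty":0.01,"tz":-0.09,"wx":0,"wy":0,"wz":8},{"gripper":0.023,"tx":-0.06,"ty":0.033,"tz":-0.1,"wx":0,"wy":0,"wz":17},{"gripper":0.023,"tx":-0.1,"ty":0.056,"tz":-0.1,"wx":0,"wy":0,"wz":26},{"gripper":0.023,"tx":-0.14,"ty":0.079,"tz":-0.1,"wx":0,"wy":0,"wz":35},{"gripper":0.023,"tx":-0.17,"ty":0.096,"tz":-0.09,"wx":0,"wy":0,"wz":41},{"gripper":0.023,"tx":-0.17,"ty":0.096,"tz":-0.077,"wx":0,"wy":0,"wz":41},{"gripper":0.023,"tx":-0.17,"ty":0.096,"tz":-0.077,"wx":0,"wy":0,"wz":41},{"gripper":0.023,"tx":-0.17,"ty":0.096,"tz":-0.077,"wx":0,"wy":0,"wz":41}]}}

```text
t: 29.2
tcp_pos: [0.6243, -0.1493, 0.106]
orientation: [[-0.643, 0.766, -0.001], [0.766, 0.643, 0.0], [0.001, -0.001, -1.0]]
ft_force: [0.3, -0.2, -0.9]
gripper_width: 0.036
grasp_force: 61.1
```

Run:
```python
from h import *
im=r.capture("wrist");cv2.imwrite("pics/w14.png",cv2.resize(im[150:400,200:440],None,fx=2.4,fy=2.4))
s=r.state();print(s['t'],s['tcp_pos'],s['gripper_width'],s['ft_force']);go(.6255,-.149,.0693,130)
```

```text
29.25 [ 0.6246 -0.1495  0.1063] 0.03593880669641704 [0.45   0.178  0.1815]
go [-0.0002  0.001   0.037 ] wz -0.0 rows 1 a now 130.0 tilt [ 0.0001 -0.0002 -1.    ]
```

View pics/w14.png

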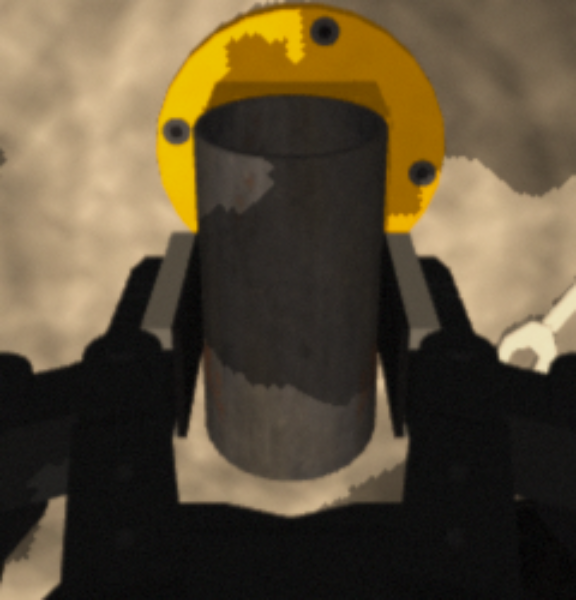

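The tube is held level, with its rims at crop (290,157) and (291,480). By my count I've now viewed 16 pictures, over the limit of 14, so I'll view no more and check the rest with numbers.

Run:
```python
from h import *
s=r.state();O=np.array(s['orientation']);p=s['tcp_pos'];zc=p[2]-.0113
f=lambda q:np.array(q)/2.4+[200,150]
A=back("wrist",f([[290,157],[291,480]]),zc+.019);print('tube',A.mean(0),np.linalg.norm(A[0]-A[1]))
V=np.array([.6249,-.1487,.048]);print('shift',O.T@(V-A.mean(0)))
```

```text
tube [ 0.6233 -0.1485  0.114 ] 0.06849513331287825
shift [-0.0012  0.0011  0.066 ]
```

Call:
{"api": "jog_arm", "payload": {"plan": [{"gripper":0.023,"tx":-0.001,"ty":0.001,"tz":0.02,"wx":0,"wy":0,"wz":0},{"gripper":0.023,"tx":-0.001,"ty":0.001,"tz":0.032,"wx":0,"wy":0,"wz":0},{"gripper":0.023,"tx":-0.001,"ty":0.001,"tz":0.036,"wx":0,"wy":0,"wz":0},{"gripper":0.023,"tx":-0.001,"ty":0.001,"tz":0.037,"wx":0,"wy":0,"wz":0},{"gripper":0.023,"tx":-0.001,"ty":0.001,"tz":0.0375,"wx":0,"wy":0,"wz":0},{"gripper":0.023,"tx":-0.001,"ty":0.001,"tz":0.0375,"wx":0,"wy":0,"wz":0}]}}

```text
t: 30.0
tcp_pos: [0.626, -0.1488, 0.0692]
orientation: [[-0.643, 0.766, -0.002], [0.766, 0.643, 0.0], [0.002, -0.001, -1.0]]
ft_force: [-5.5, 1.6, 13.0]
gripper_width: 0.0356
grasp_force: 62.6
```

Call:
{"api": "jog_arm", "payload": {"plan": [{"gripper":0.045,"tx":0,"ty":0,"tz":0,"wx":0,"wy":0,"wz":0},{"gripper":0.06,"tx":0,"ty":0,"tz":0,"wx":0,"wy":0,"wz":0},{"gripper":0.065,"tx":0,"ty":0,"tz":0,"wx":0,"wy":0,"wz":0},{"gripper":0.065,"tx":0,"ty":0,"tz":-0.04,"wx":0,"wy":0,"wz":0},{"gripper":0.085,"tx":0,"ty":0,"tz":-0.09,"wx":0,"wy":0,"wz":0},{"gripper":0.085,"tx":0,"ty":0,"tz":-0.12,"wx":0,"wy":0,"wz":0},{"gripper":0.085,"tx":0,"ty":0,"tz":-0.12,"wx":0,"wy":0,"wz":0},{"gripper":0.085,"tx":0,"ty":0,"tz":-0.12,"wx":0,"wy":0,"wz":0}]}}

```text
t: 31.0
tcp_pos: [0.6262, -0.1489, 0.1874]
orientation: [[-0.643, 0.766, -0.001], [0.766, 0.643, 0.0], [0.001, -0.001, -1.0]]
ft_force: [0.1, 0.4, -0.8]
gripper_width: 0.0848
grasp_force: 0.0
```

Run:
```python
from h import *
im=r.capture("wrist")
s=r.state();O=np.array(s['orientation']);p=s['tcp_pos'];print(s['t'],p,s['ft_force'])
L=lambda q,z:((back("wrist",q,z)-p)@O).round(4)
k=max(r.cut_out("wrist","dark_tube"),key=lambda d:d['score']);m=np.asarray(k['pixels']);ys,xs=np.nonzero(m)
print(k['score'],xs.min(),xs.max(),ys.min(),ys.max())
c=(xs.min()+xs.max())/2
print('tube -x top',L([c,ys.max()+1],.077),'+x bottom',L([c,ys.min()],.039))
rows=[(y,xs[ys==y].min(),xs[ys==y].max()) for y in range(ys.min()+12,ys.max()-8,8)];print('sides',[L([[a,y],[b+1,y]],.059)[:,:2].tolist() for y,a,b in rows[::3]])
h=cv2.cvtColor(im,cv2.COLOR_BGR2HSV);Y=cv2.inRange(h,(18,150,60),(32,255,255))
for y in range(ys.min(),ys.max()+8,4):
    x=np.nonzero(Y[y,220:420])[0]+220
    if len(x): print(y,x.min(),x.max(),[int(v) for v in x[1:][np.diff(x)>4]],end=' | ')
print([(np.round(d['at'],4),d['score']) for n in("dark_tube_mid","yellow_vblock","yellow_base") for d in r.landmark_of("wrist",n)[:1]])
r.capture("top")
print([(n,np.round(d['at'],4),round(d['score'],2)) for n in("shell_mid","blue_vblock","riser","blue_base","dark_tube_mid","yellow_vblock","yellow_base") for d in r.landmark_of("top",n)[:2]])
```

```text
31.05 [ 0.6259 -0.1488  0.1868] [ 0.9912 -0.1163  0.5284]
0.69 298 343 151 240
tube -x top [[-0.0336 -0.0008  0.1098]] +x bottom [[ 0.0349 -0.0008  0.1479]]
sides [[[0.0285, -0.0193], [0.0285, 0.0186]], [[0.0079, -0.019], [0.0079, 0.0191]], [[-0.0138, -0.0186], [-0.0138, 0.0196]]]
151 289 356 [325] | 155 286 359 [343] | 159 283 361 [343] | 163 281 363 [344] | 167 279 365 [343] | 171 278 366 [343] | 175 277 367 [287, 343] | 179 277 367 [286, 343] | 183 277 367 [343] | 187 278 367 [343, 364] | 191 278 366 [343, 365] | 195 280 365 [343] | 199 281 363 [343] | 203 283 361 [342] | 207 286 358 [342] | 211 289 354 [342] | 215 294 349 [342] | 219 342 343 [] | [(array([ 0.625 , -0.1526,  0.0592]), 0.61), (array([ 0.623, -0.153,  0.057]), 0.38)]
[('shell_mid', array([0.6221, 0.0325, 0.0922]), 0.76), ('blue_vblock', array([0.6231, 0.0345, 0.0727]), 0.73), ('blue_vblock', array([0.6203, 0.0322, 0.0418]), 0.44), ('riser', array([0.6265, 0.0373, 0.0113]), 0.64), ('blue_base', array([ 0.6197,  0.0313, -0.0047]), 0.7), ('yellow_vblock', array([0.5752, 0.2794, 0.0048]), 0.7), ('yellow_base', array([0.6195, 0.0341, 0.0744]), 0.24)]
```

```bash
python3 -c "
from cell import r
print(r.close_job())"
```

```text
the job is handed in; nothing more can be done
None
```

Both rests are stacked, every part released, and the job handed in at about 31 s: measured offsets are about 2 mm or less, though I viewed 16 pictures (limit 14) and checked the final dark-tube seating by numbers only.

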